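# Wind the bench timer past its top mark, then set it back to the tab

## Task

Set the wind-up bench timer for the incubation: with the black grip bar twist its dial clockwise past the broad top mark until you feel the spring catch give a little way, which arms the bell, but do not force the catch on to its end. Then turn the dial back down until the pointer stands at the steel set tab on the rim, and let go. Do not drag, twist or tip the timer, do not shift the tab, and leave the petri dish and the cap beside it where they are.

Things in the scene. Friction and masses are not known exactly. Their poses are not given: they have to be found in the camera images.
- timer_body: Loose wind-up timer: pale grey drum 112 mm across, 40 mm high, on four rubber feet, about 1 kg, bell slots in its -x wall. Turned with much over 0.3 N m it twists on the bench. Origin: centre of its underside, on the dial's axis; z up. The minute scale on its top runs clockwise from above: 0 at 1.1 rad anticlockwise from +x, then 0.06 rad a minute, a longer line every 5.
- top_mark (a point): The broad black bar at the 30-minute end of the scale; this point lies on its bearing (0.7 rad clockwise from the timer's +x), 38 mm from the dial's axis, 43 mm above the bench. Fixed in the timer.
- dial_grip (a point): Black grip bar across the darker round dial: 52 mm long, 12 mm thick, upright flat sides, from the dial's face (72 mm across, 46 mm above the bench) to 81 mm above the bench. Point: on the dial's vertical axis, 67 mm above the bench; x along the bar to the pointer, z up. Clockwise from above raises the setting, against about 0.03 N m; it stays where it is left. It starts between 0 and 12 minutes.
- pointer_tip (a point): Tip of the black pointer (4.5 mm wide) on the edge of the dial, at the end of the bar with the white line on its top, 38 mm from the dial's axis, 43 mm above the bench; it turns with the dial and the grip bar.
- set_tab (a point): Inner end of the steel set tab: a 5 mm wide tongue of an 11 mm wide clip on the rim of the scale, between 15 and 22 minutes; the point is 38 mm from the dial's axis, 43 mm above the bench, where the pointer's tip shall come. The clip is lower than the dial's face.
- catch (a joint): Hidden travel (m) of the spring catch; the reading is far too coarse to steer by. The dial meets it 0.1 to 0.55 rad past the top mark, differently in each timer: the torque jumps to 0.1 N m, then climbs 1 N m per rad (0.0002 m per rad). 0.06 rad in (0.000012 m, 0.15 N m) the bell is armed; 0.20 rad in (0.00004 m, 0.27 N m) it is damaged. It springs back as the dial is turned back or let go.
- petri_center (a point): Clear petri dish, 60 mm across and 12 mm high, loose on the bench beside the timer; the point is its centre, 6 mm up.
- cap_center (a point): Screw cap, 34 mm across and 12 mm high, loose on the bench on the other side of the timer; the point is its centre, 6 mm up.
Not all that is in view belongs to the job. Leave any green or orange look-alike of the timer_body alone.

How it is judged:
By the outcome, as a careful person would: the job done as asked, in the order asked, and still so for the second after the job is handed in, with the robot touching nothing.
It also fails if it takes over 64 s, if anything falls off the work surface, if the arm or the gripper's body presses on something with over 40 N, if the wrist force passes 120 N, or if a joint passes its speed limit or range.

## Robot

A 6-joint arm with a two-finger parallel gripper is mounted at the origin on a cart in front of the work surface, level with it; the furniture and walls round the work are solid. World frame = base frame: x ahead of the robot, y to its left, z up, the work surface at z = 0. Lengths are in m, angles in degrees, forces in N, time in s.
With the tool pointing down it reaches from about 0.375 to 0.9 m from the base axis. Payload 3.1 kg.
Tool frame: the origin (TCP) lies at the very end of the fingers, on their centre line; the grasp point (between the pads) lies 19 mm behind it (bot.grip_point_offset is the distance from the TCP to the grasp point, in m); z points along the fingers, x is the direction in which the jaws open and shut, and the axes are right-handed (so a half turn about z gives the same grasp; the last joint's range is limited). The gripper opens to 87 mm and grips with 3 to 60 N. Pads are 19 mm wide; open, the fingers measure 117 mm over their backs; the gripper's body (75 mm by 190 mm) begins 51 mm behind the grasp point.
Start: joints at [-86.717, 30.224, 82.088, -0, 67.689, -10.227], TCP at [0.146, -0.608, 0.223] pointing down, gripper open.
Joint ranges: [-176.69, 176.69], [-43.24, 126.21], [12.49, 139.97], [-82, 262], [0, 151.66], [-163.58, 163.58]. Speed limits (degrees/s): [159.86, 159.86, 180, 180, 180, 180].

## Interface

Orientations are given as a 3x3 rotation matrix whose columns are the frame's x, y, z axes.
In Python, from rig import bot, capture, recognise, place_of gives the robot as it stands.
- The arm moves only by the tool send_rows, never from a script. Its argument "motion" is a list of rows, each a list of 2 entries, a list of its own where there are three numbers: the shift along the tool's x, y, z in mm, then the turn about the tool's z in rad. A call has exactly 5 rows; each row shifts and turns the pose as measured when the row begins, along the tool's axes as they then stand; what a row does not reach is not made up. A row lasts 1/12 s, in which the tool goes at most 41.7 mm and 7.16 degrees, less where a joint would pass 70% of its speed; a pose out of reach is approached as far as the arm can. A call with a gripper value outside its range is refused whole. "gripper" is the closure, from 0 (fully open) to 1 (shut), set as the call begins (left out, the last holds). The fingers move at their own pace and stop on an object; the grip force is fixed at half the most. Time passes only in rows, so rows that do not move let the fingers close, or fill a call up. It gives the time, the measured TCP pose, the force and the opening at its end, in the units of the state.
- bot.read_state(): the state, without advancing time (a new reading comes with each control period).
- capture(name): name is "scene" or "side" or "wrist"; returns a dict with "image" (480x640x3 uint8, blue, green, red), "fx", "fy", "cx", "cy" (pixels), "rvec" (rotation vector, rad) and "tvec" (3), from world to camera coordinates, as OpenCV has them. Camera axes: x right, y down, z forward; pixel columns grow to the right and rows downward; lengths in m; the calibration is good to about 2 mm. A picture is of the moment at which its call begins. There is no depth.
- bot.hand_in(): hands the job in, once; it reports no verdict.
Trained networks look in the newest picture that a camera, given by its name, has taken for a name from the list of things; names that differ only in an ending like _2 or _b are one class to them, and where a whole thing is asked for, a point or a joint stands for the part that bears it (a point fixed in the world has none). Each returns a list of dicts, best first, with "p" (0 to 1); they miss things now and then, are a little off and sometimes report something else, mostly with a low value. They report only what shows in the picture. A call takes as long as a camera call. They do not tell look-alikes from the thing itself.
- recognise(camera, target): "xy" ([column, row] in pixels, amid what is visible of it).
- place_of(camera, target): "xy" ([column, row] in pixels: a listed point, or the origin of a listed thing).
The state is a dict: "time_s": time; "joint_positions": joint angles; "qvel": joint speeds; "tau": joint torques, N m; "position": TCP position; "tcp_rot": TCP orientation; "force": force on the tool from outside, world axes, zero at the start; "moment": the same for the moment, N m; "opening": opening from 0.0 (shut) to 1.0 (fully open).
Only numpy, scipy, OpenCV 4.12 (cv2) and the standard library are available. Lean on these libraries where they do the work, as an engineer would, in place of code of your own. Each camera call takes 0.05 s, during which the arm holds its last target.

## Working session

There is one attempt and no reset: what is moved stays moved. The work goes in short steps, Python scripts to look and compute and a tool call to move; the robot and the scene stay as the last step left them, time stands still between calls to the robot, and variables do not carry over. Pictures are saved under pics/ and viewed, and the job is handed in when it is done.

Besides the shell and the picture viewer there is one more tool, called by a JSON object that holds its "name" and its "arguments", one argument or row to a line. send_rows: Moves the arm, as the interface text tells. Its arguments: {"type":"object","properties":{"motion":{"type":"array","items":{"type":"array"}},"gripper":{"type":"number"}},"required":["motion"]}

```bash
ls; mkdir -p pics; python3 - <<'E'
from rig import bot, capture, recognise, place_of
import cv2
for c in ["scene","side","wrist"]:
    d=capture(c); cv2.imwrite(f"pics/{c}0.png",d["image"])
    print(c,d["fx"],d["cx"],d["cy"],d["rvec"],d["tvec"])
    for t in ["timer_body","top_mark","dial_grip","pointer_tip","set_tab","petri_center","cap_center"]:
        print(t,[( [round(float(v)) for v in r["xy"]],round(r["p"],2)) for r in place_of(c,t)[:3]])
s=bot.read_state();print(s)
E
```

```text
pics
scene 561.5492013346573 316.8617202984809 243.58563111925986 [ 0.89935985 -2.59038887  0.98570731] [0.47166274 0.21333882 0.82391831]
timer_body [([344, 338], 0.95), ([311, 258], 0.8), ([324, 192], 0.66)]
top_mark [([307, 225], 0.98), ([216, 243], 0.9), ([363, 342], 0.77)]
dial_grip [([308, 231], 0.98), ([346, 314], 0.95), ([320, 165], 0.74)]
pointer_tip [([355, 344], 0.97), ([436, 264], 0.82), ([315, 188], 0.81)]
set_tab [([292, 231], 0.63), ([342, 175], 0.54), ([356, 304], 0.47)]
petri_center [([261, 301], 0.91)]
cap_center [([371, 223], 0.79), ([296, 231], 0.47)]
side 438.621585724221 330.42179289564325 248.257607050197 [ 2.20684821 -0.1359067   0.06175607] [-0.49799337  0.17649405  0.75334838]
timer_body [([339, 284], 0.9), ([268, 262], 0.9), ([388, 236], 0.73)]
top_mark [([354, 274], 0.82), ([240, 311], 0.78), ([386, 233], 0.76)]
dial_grip [([400, 307], 0.97), ([338, 260], 0.91), ([262, 297], 0.7)]
pointer_tip [([393, 300], 0.85), ([352, 264], 0.8), ([383, 235], 0.71)]
set_tab [([356, 265], 0.54), ([404, 225], 0.49), ([391, 329], 0.46)]
petri_center [([332, 248], 0.58)]
cap
[... 359 characters left out ...]
.20853119e+01,  3.12366627e-03,
        6.76893588e+01, -1.02259792e+01]), 'qvel': array([ 0.02914987, -0.11436093, -0.04490708, -0.0230811 , -0.00583771,
       -0.02301713]), 'tau': array([ 7.86146393e-04, -4.40014565e+01, -1.76984721e+01,  6.35028211e-02,
        5.03573916e-02, -1.07928685e-05]), 'position': array([ 0.14604467, -0.6076981 ,  0.22254724]), 'tcp_rot': array([[ 2.33558717e-01, -9.72342698e-01,  5.08316538e-05],
       [-9.72342700e-01, -2.33558717e-01, -5.43781279e-06],
       [ 1.71595934e-05, -4.81557389e-05, -9.99999999e-01]]), 'force': array([-0.08004018,  1.27821746, -0.87749068]), 'moment': array([ 0.00471547, -0.03729273,  0.0111826 ]), 'opening': 1.0034170198420946}
```

View pics/scene0.png

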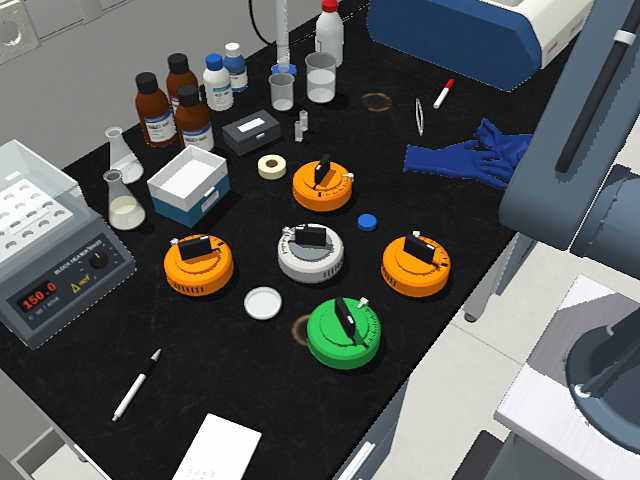

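View pics/side0.png

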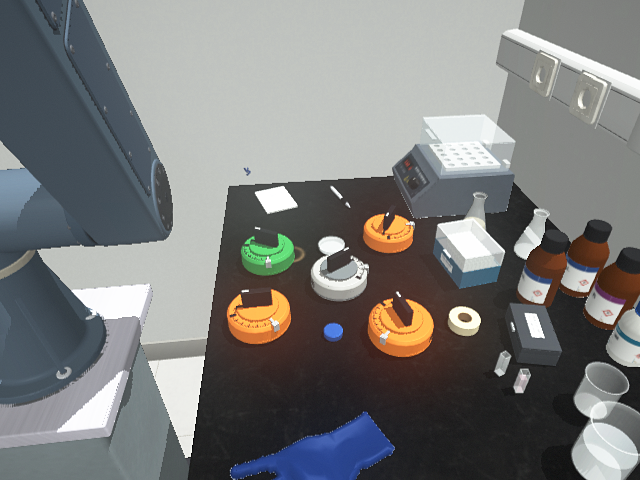

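View pics/wrist0.png

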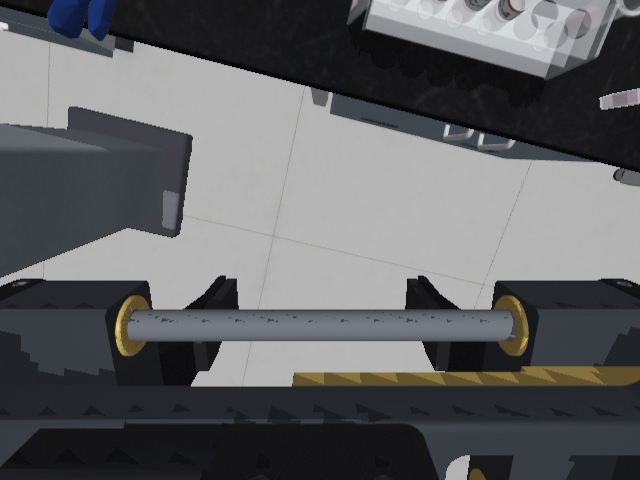

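The grey timer is at about (311,255) in scene and (339,277) in side. The petri dish is at scene (263,303) and the cap at (367,222). The green and orange timers are look-alikes. Next I localise these.

```bash
cat > h.py <<'E'
import numpy as np, cv2
def P(d):
    R=cv2.Rodrigues(np.array(d["rvec"],float))[0]; t=np.array(d["tvec"],float).ravel()
    K=np.array([[d["fx"],0,d["cx"]],[0,d["fy"],d["cy"]],[0,0,1]],float); return K,R,t
def plane(d,xy,z):
    K,R,t=P(d); r=R.T@np.linalg.solve(K,[xy[0],xy[1],1]); c=-R.T@t
    return c+r*(z-c[2])/r[2]
def proj(d,X):
    K,R,t=P(d); p=K@(R@np.asarray(X,float)+t); return p[:2]/p[2]
def tri(d1,a,d2,b):
    K,R,t=P(d1);M1=K@np.c_[R,t];K,R,t=P(d2);M2=K@np.c_[R,t]
    X=cv2.triangulatePoints(M1,M2,np.array(a,float).reshape(2,1),np.array(b,float).reshape(2,1)).ravel();return X[:3]/X[3]
E
python3 - <<'E'
from h import *
from rig import bot, capture, recognise, place_of
H=dict(timer_body=0,top_mark=.043,dial_grip=.067,pointer_tip=.043,set_tab=.043,petri_center=.006,cap_center=.006)
for c,(u,v) in dict(scene=(311,252),side=(339,277)).items():
    d=capture(c)
    im=d["image"][v-55:v+65,u-65:u+65]; cv2.imwrite(f"pics/{c}_z.png",cv2.resize(im,None,fx=5,fy=5,interpolation=cv2.INTER_CUBIC)[:600,:780])
    for t in H:
        for r in place_of(c,t):
            X=plane(d,r["xy"],H[t])
            if np.hypot(r["xy"][0]-u,r["xy"][1]-v)<90: print(c,t,np.round(r["xy"],1),round(r["p"],2),X.round(4))
E
```

```text
scene timer_body [322.4 192.6] 0.97 [ 0.6195 -0.0423  0.    ]
scene timer_body [309.9 262.3] 0.77 [0.5281 0.1111 0.    ]
scene top_mark [320.6 188. ] 0.68 [ 0.6021 -0.0136  0.043 ]
scene top_mark [306.9 227.2] 0.6 [0.5594 0.0801 0.043 ]
scene dial_grip [345.2 311.4] 0.81 [0.3934 0.1955 0.067 ]
scene dial_grip [320. 167.] 0.65 [ 0.6225 -0.0375  0.067 ]
scene dial_grip [311.9 232.7] 0.56 [0.5306 0.1022 0.067 ]
scene pointer_tip [316.1 189. ] 0.96 [ 0.607  -0.0062  0.043 ]
scene pointer_tip [287.3 240.6] 0.88 [0.5659 0.1253 0.043 ]
scene set_tab [356.8 309.6] 0.58 [0.3904 0.1677 0.043 ]
scene set_tab [294.2 234. ] 0.49 [0.5664 0.1062 0.043 ]
scene set_tab [339.5 174.8] 0.43 [ 0.5966 -0.065   0.043 ]
scene petri_center [261.1 303.1] 0.98 [0.5334 0.2318 0.006 ]
scene cap_center [307.1 225.9] 0.62 [0.5832 0.0504 0.006 ]
scene cap_center [366.8 222. ] 0.51 [ 0.503  -0.0259  0.006 ]
side timer_body [400.9 333.8] 0.91 [ 0.6234 -0.0387  0.    ]
side timer_body [388.  239.4] 0.87 [0.6656 0.2477 0.    ]
side timer_body [269.4 259.7] 0.82 [0.3929 0.2059 0.    ]
side top_mark [353.8 273.7] 0.97 [0
[... 296 characters left out ...]
0.067 ]
side dial_grip [267.7 236.3] 0.67 [0.3951 0.1987 0.067 ]
side dial_grip [400.5 308.3] 0.6 [ 0.6156 -0.0419  0.067 ]
side pointer_tip [353.6 262.1] 0.72 [0.5632 0.1212 0.043 ]
side pointer_tip [381.9 237.1] 0.69 [0.6378 0.199  0.043 ]
side pointer_tip [393.4 301.2] 0.6 [0.6157 0.0009 0.043 ]
side set_tab [268.2 252.3] 0.62 [0.3939 0.1755 0.043 ]
side set_tab [389.3 326.6] 0.6 [ 0.5944 -0.0584  0.043 ]
side set_tab [403.6 224.3] 0.55 [0.6968 0.2418 0.043 ]
side set_tab [267.6 317.8] 0.39 [ 0.3915 -0.0122  0.043 ]
side set_tab [358.  264.9] 0.37 [0.5704 0.1113 0.043 ]
side petri_center [330.  243.4] 0.93 [0.5299 0.2409 0.006 ]
side cap_center [337.4 333.6] 0.77 [ 0.5105 -0.0296  0.006 ]
```

View pics/scene_z.png

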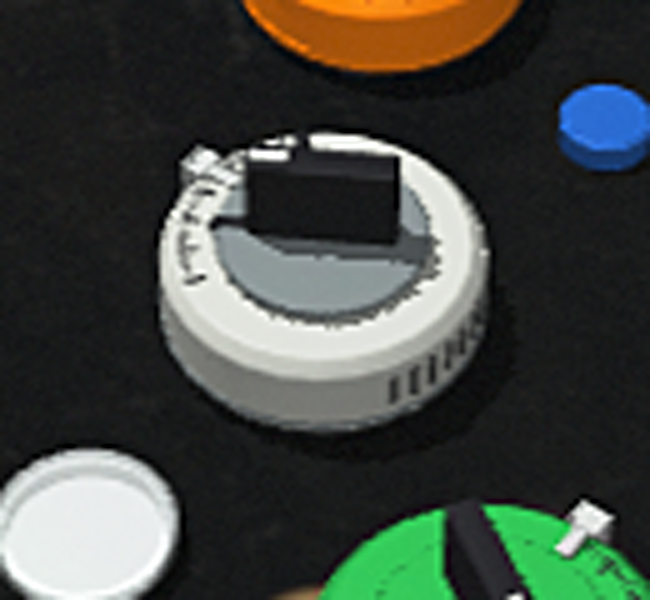

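View pics/side_z.png

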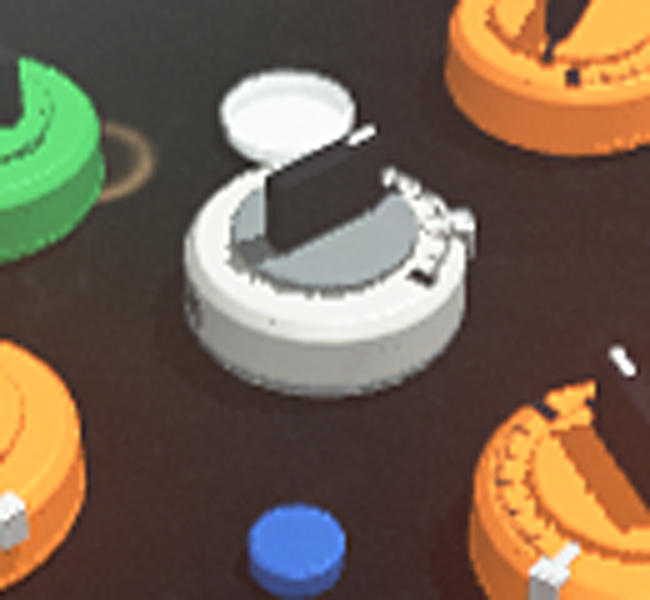

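{"name": "send_rows", "arguments": {
  "motion": [
    [[-30, -27, 0], 0],
    [[-30, -27, 0], 0],
    [[-30, -27, 0], 0],
    [[-30, -27, 0], 0],
    [[-30, -27, 0], 0]
  ]
}}

```text
time_s: 2.42
position: [0.241, -0.4354, 0.2209]
tcp_rot: [[0.222, -0.975, -0.0], [-0.975, -0.222, -0.012], [0.012, 0.003, -1.0]]
force: [1.6, -0.5, 0.3]
opening: 1.002
```

{"name": "send_rows", "arguments": {
  "motion": [
    [[-30, -27, 0], 0],
    [[-30, -27, 0], 0],
    [[-30, -27, 0], 0],
    [[-30, -27, 0], 0],
    [[-30, -27, 0], 0]
  ]
}}

```text
time_s: 2.83
position: [0.3418, -0.2527, 0.2198]
tcp_rot: [[0.218, -0.976, 0.003], [-0.976, -0.218, -0.015], [0.015, 0.001, -1.0]]
force: [0.5, -0.1, 0.3]
opening: 1.0
```

{"name": "send_rows", "arguments": {
  "motion": [
    [[-30, -27, 0], 0],
    [[-30, -27, 0], 0],
    [[-30, -27, 0], 0],
    [[-30, -27, 0], 0],
    [[-30, -27, 0], 0]
  ]
}}

```text
time_s: 3.25
position: [0.4436, -0.0706, 0.2191]
tcp_rot: [[0.215, -0.977, 0.007], [-0.976, -0.215, -0.018], [0.019, -0.003, -1.0]]
force: [0.6, -1.3, 0.2]
opening: 0.998
```

```bash
cat >> h.py <<'E'
def info(A=None):
    from rig import bot
    s=bot.read_state(); R=s["tcp_rot"]; p=s["position"]
    print("t",round(s["time_s"],2),"p",p.round(4),"yaw x",round(float(np.arctan2(R[1,0],R[0,0])),4),"tilt",R[:2,2].round(4),"F",s["force"].round(2),"M",s["moment"].round(3),"open",round(s["opening"],4),"j6",s["joint_positions"][5].round(1),"tau6",s["tau"][5].round(3))
    if A is not None: print("tool-frame mm to A:",(R.T@(np.r_[A]-p)*1000).round(1))
    return s
E
python3 - <<'E'
from h import *
from rig import capture
s=info(); d=capture("wrist"); K,R,t=P(d); c=-R.T@t
print("cam",c,"cam in tool",s["tcp_rot"].T@(c-s["position"]),"view dir in tool",s["tcp_rot"].T@R.T@[0,0,1])
E
```

```text
t 3.25 p [ 0.4436 -0.0706  0.2191] yaw x -1.3537 tilt [ 0.0071 -0.0181] F [ 0.63 -1.33  0.23] M [ 0.014 -0.031  0.024] open 0.9976 j6 55.3 tau6 -0.77
cam [ 0.51213125 -0.05232424  0.38232197] cam in tool [ 1.03549089e-04 -7.13797465e-02 -1.62995036e-01] view dir in tool [-0.00132953  0.26380733  0.96457448]
```

{"name": "send_rows", "arguments": {
  "motion": [
    [[0, 0, 0], -0.12],
    [[0, 0, 0], -0.12],
    [[0, 0, 0], -0.12],
    [[0, 0, 0], -0.12],
    [[0, 0, 0], -0.12]
  ]
}}

```text
time_s: 3.72
position: [0.4492, -0.0574, 0.2202]
tcp_rot: [[0.751, -0.661, 0.014], [-0.661, -0.751, -0.014], [0.02, 0.001, -1.0]]
force: [-0.7, 0.7, -0.1]
opening: 1.005
```

{"name": "send_rows", "arguments": {
  "motion": [
    [[0, 0, 0], -0.12],
    [[0, 0, 0], -0.12],
    [[0, 0, 0], -0.12],
    [[0, 0, 0], -0.12],
    [[0, 0, 0], -0.12]
  ]
}}

```text
time_s: 4.13
position: [0.4494, -0.0583, 0.2211]
tcp_rot: [[0.995, -0.097, 0.016], [-0.097, -0.995, -0.015], [0.017, 0.013, -1.0]]
force: [-0.9, 0.1, 0.7]
opening: 1.002
```

{"name": "send_rows", "arguments": {
  "motion": [
    [[0, 0, 0], -0.12],
    [[0, 0, 0], -0.12],
    [[0, 0, 0], -0.12],
    [[0, 0, 0], -0.12],
    [[0, 0, 0], -0.12]
  ]
}}

```text
time_s: 4.55
position: [0.4494, -0.0598, 0.2219]
tcp_rot: [[0.864, 0.503, 0.018], [0.503, -0.864, -0.016], [0.008, 0.022, -1.0]]
force: [-0.2, -0.7, -0.7]
opening: 1.002
```

{"name": "send_rows", "arguments": {
  "motion": [
    [[0, 0, 0], -0.12],
    [[0, 0, 0], -0.12],
    [[0, 0, 0], -0.12],
    [[0, 0, 0], -0.12],
    [[0, 0, 0], -0.12]
  ]
}}

```text
time_s: 4.97
position: [0.4494, -0.0614, 0.2228]
tcp_rot: [[0.406, 0.914, 0.02], [0.914, -0.406, -0.016], [-0.007, 0.025, -1.0]]
force: [0.5, 1.2, 0.1]
opening: 1.001
```

```bash
python3 - <<'E'
from h import *
info([.53,.11,.22])
E
```

```text
t 4.97 p [ 0.4494 -0.0614  0.2228] yaw x 1.1523 tilt [ 0.0197 -0.0164] F [0.55 1.21 0.14] M [ 0.042 -0.167  0.027] open 1.0014 j6 -87.3 tau6 0.992
tool-frame mm to A: [189.3   4.    1.5]
```

{"name": "send_rows", "arguments": {
  "motion": [
    [[30, 0, 0], 0],
    [[35, 0, 0], 0],
    [[35, 0, 0], 0],
    [[35, 0, 0], 0],
    [[30, 0, 0], 0]
  ]
}}

```text
time_s: 5.38
position: [0.5183, 0.0872, 0.2225]
tcp_rot: [[0.413, 0.911, 0.021], [0.911, -0.412, -0.02], [-0.009, 0.028, -1.0]]
force: [0.1, 0.2, 0.7]
opening: 1.002
```

{"name": "send_rows", "arguments": {
  "motion": [
    [[0, 0, 0], -0.12],
    [[0, 0, 0], -0.12],
    [[0, 0, 0], -0.12],
    [[0, 0, 0], -0.12],
    [[0, 0, 0], -0.12]
  ]
}}

```text
time_s: 5.8
position: [0.522, 0.0938, 0.2229]
tcp_rot: [[-0.2, 0.98, 0.026], [0.98, 0.2, -0.017], [-0.022, 0.022, -1.0]]
force: [-0.3, -0.7, 0.5]
opening: 0.999
```

{"name": "send_rows", "arguments": {
  "motion": [
    [[0, 0, 0], 0],
    [[0, 0, 0], 0],
    [[0, 0, 0], 0],
    [[0, 0, 0], 0],
    [[0, 0, 0], 0]
  ]
}}

```text
time_s: 6.22
position: [0.5221, 0.0929, 0.2232]
tcp_rot: [[-0.193, 0.981, 0.027], [0.981, 0.193, -0.017], [-0.022, 0.023, -0.999]]
force: [-0.3, -0.7, 0.1]
opening: 1.003
```

```bash
python3 - <<'E'
from h import *
from rig import *
info([.53,.11,.22]);d=capture("wrist");cv2.imwrite("pics/w1.png",d["image"])
H=dict(timer_body=0,top_mark=.043,dial_grip=.067,pointer_tip=.043,set_tab=.043,petri_center=.006,cap_center=.006)
for t in H:
        for r in place_of("wrist",t):
            X=plane(d,r["xy"],H[t]); print(t,np.round(r["xy"],1),round(r["p"],2),X.round(4))
E
```

```text
t 6.22 p [0.5221 0.0929 0.2232] yaw x 1.765 tilt [ 0.0268 -0.0174] F [-0.31 -0.7   0.06] M [ 0.13  -0.128  0.014] open 1.0028 j6 -102.0 tau6 -0.007
tool-frame mm to A: [15.3 11.   3.1]
timer_body [453.7 112. ] 0.84 [0.3908 0.2042 0.    ]
timer_body [340.6 227.7] 0.81 [0.5367 0.1138 0.    ]
timer_body [420.4 339.5] 0.76 [0.6606 0.2446 0.    ]
timer_body [287.3  55. ] 0.69 [0.3709 0.0231 0.    ]
timer_body [205.8 265.3] 0.67 [ 0.615  -0.0366  0.    ]
top_mark [307.9 250.2] 0.97 [0.5574 0.0815 0.043 ]
top_mark [491.2  63. ] 0.81 [0.3512 0.2109 0.043 ]
top_mark [219.4 269.7] 0.58 [ 0.5983 -0.0084  0.043 ]
top_mark [400.7 350.9] 0.57 [0.6557 0.2084 0.043 ]
dial_grip [272.4  34.4] 0.88 [0.3714 0.0187 0.067 ]
dial_grip [180.4 286.3] 0.78 [ 0.6138 -0.0394  0.067 ]
dial_grip [483.4 103. ] 0.73 [0.3888 0.2055 0.067 ]
dial_grip [437.4 372.7] 0.73 [0.6593 0.2455 0.067 ]
pointer_tip [409.7 340.9] 0.91 [0.6409 0.215  0.043 ]
pointer_tip [223.8 277.8] 0.62 [ 0.6067 -0.0026  0.043 ]
pointer_tip [503.4  73.8] 0.61 [0.3575 0.2245 0.043 ]
pointer_tip [351.3 264.7] 0.56 [0.5641 0.1298 0.043 ]
set_tab [169.  258.2] 0.71 [ 0.596  -0.0632  0.043 ]
set_tab [236.3  58.9] 0.69 [ 0.3912 -0.0154  0.043 ]
set_tab [331.2 263.6] 0.68 [0.5672 0.1086 0.043 ]
set_tab [427.7  97.1] 0.68 [0.3893 0.1632 0.043 ]
petri_center [440.7 243.4] 0.75 [0.5307 0.2303 0.006 ]
cap_center [227.1 171.3] 0.8 [ 0.4976 -0.0223  0.006 ]
```

View pics/w1.png

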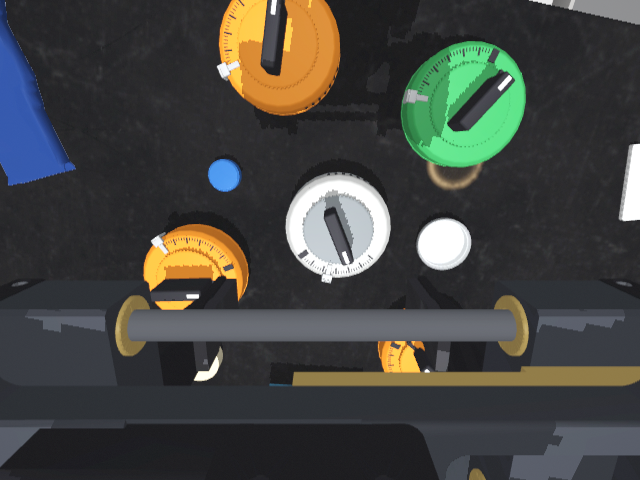

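```bash
cat > look.py <<'E'
from h import *
from rig import *
import sys
def fit(d,name,A,zoom=6):
    im=d["image"]; c=proj(d,[A[0],A[1],.046]).astype(int)
    x0,y0=c[0]-62,c[1]-50; cr=im[y0:y0+100,x0:x0+124]
    z=cv2.resize(cr,None,fx=6,fy=6,interpolation=cv2.INTER_CUBIC); cv2.imwrite(f"pics/{name}.png",z)
    # rectified top view at z=.046 : 5 px/mm, 100mm square, up=+x world, left=+y
    S=5;n=500
    src=np.array([proj(d,[A[0]+a,A[1]+b,.043]) for a,b in((.05,.05),(.05,-.05),(-.05,-.05),(-.05,.05))],np.float32)
    M=cv2.getPerspectiveTransform(src,np.array([[0,0],[n,0],[n,n],[0,n]],np.float32))
    r=cv2.warpPerspective(im,M,(n,n),flags=cv2.INTER_CUBIC)
    cv2.imwrite(f"pics/{name}_r.png",r)
if __name__=="__main__":
    d=capture("wrist"); fit(d,sys.argv[1],[.53,.11])
E
python3 look.py w2
```

```text
(no output)
```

View pics/w2.png

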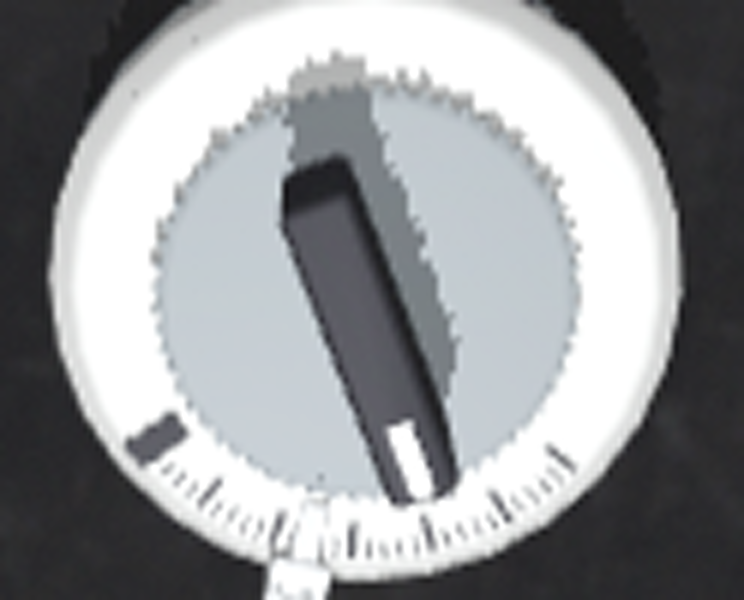

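View pics/w2_r.png

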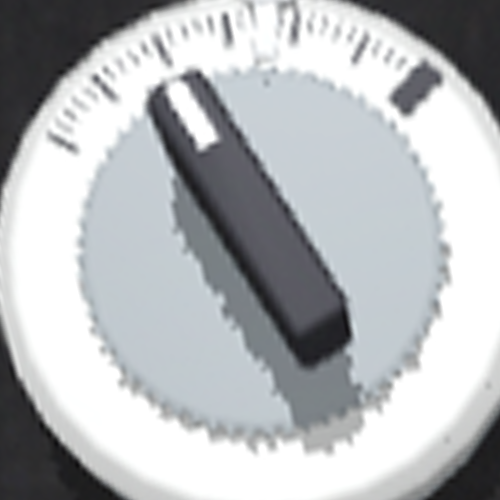

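```bash
cat > meas.py <<'E'
from h import *
def measure(d,A,verbose=True):
    im=d["image"].astype(int)
    # drum region mask: sample world grid at z=.046
    def sample(X):
        p=np.array([proj(d,x) for x in X]).astype(np.float32)
        return np.array([cv2.remap(d["image"],p[:,0].reshape(-1,1),p[:,1].reshape(-1,1),cv2.INTER_LINEAR)])[0][:,0].astype(float)
    c=np.array(A[:2],float)
    for it in range(4):
        pts=[]
        for a in np.linspace(-np.pi,np.pi,144,endpoint=False):
            r=np.arange(.031,.0405,.00025)
            X=np.c_[c[0]+r*np.cos(a),c[1]+r*np.sin(a),np.full(r.size,.046)]
            g=sample(X).mean(1)
            # dial (~200) -> white (~255)
            if g[:8].min()<165 or g[:8].max()>235: continue
            th=(np.median(g[:8])+252)/2
            k=np.where(g>th)[0]
            if k.size and g[k[0]:].max()>240 and k[0]>4: pts.append(X[k[0],:2])
        pts=np.array(pts)
        ok=np.ones(len(pts),bool)
        for _ in range(5):
            q=pts[ok]; s=np.linalg.lstsq(np.c_[2*q,np.ones(len(q))],(q**2).sum(1),rcond=None)[0]
            rad=np.sqrt(s[2]+s[0]**2+s[1]**2); e=abs(np.hypot(*(pts-s[:2]).T)-rad); ok=e<max(.0006,1.5*np.median(e))
        c=s[:2]
    if verbose: print("axis",c.round(4),"R",round(rad,4),len(pts),ok.sum())
    return c
if __name__=="__main__":
    from rig import *
    d=capture("wrist"); c=measure(d,[.53,.1075])
    # rectify at .081 and .043 about c
    for z,n in ((.081,"top"),(.043,"face")):
        h=.045
        src=np.array([proj(d,[c[0]+a,c[1]+b,z]) for a,b in((h,h),(h,-h),(-h,-h),(-h,h))],np.float32)
        N=540;M=cv2.getPerspectiveTransform(src,np.array([[0,0],[N,0],[N,N],[0,N]],np.float32))
        r=cv2.warpPerspective(d["image"],M,(N,N),flags=cv2.INTER_CUBIC)
        cv2.drawMarker(r,(N//2,N//2),(0,0,255),0,15,1)
        if z<.05: cv2.circle(r,(N//2,N//2),int(.038/h*N/2),(0,0,255),1)
        cv2.imwrite(f"pics/rect_{n}.png",r)
E
python3 meas.py
```

```text
axis [0.5282 0.1074] R 0.0371 121 92
```

View pics/rect_top.png

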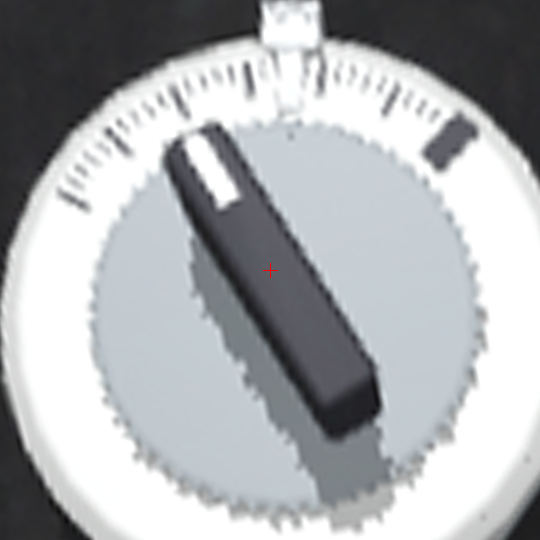

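View pics/rect_face.png

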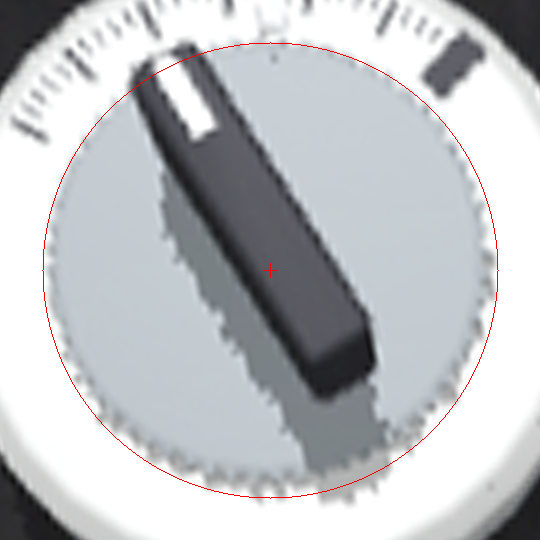

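{"name": "send_rows", "arguments": {
  "motion": [
    [[0, 0, 0], -0.08],
    [[0, 0, 0], -0.08],
    [[0, 0, 0], -0.08],
    [[0, 0, 0], -0.08],
    [[0, 0, 0], -0.05]
  ]
}}

```text
time_s: 7.13
position: [0.5221, 0.0932, 0.2231]
tcp_rot: [[-0.55, 0.835, 0.027], [0.835, 0.551, -0.017], [-0.029, 0.013, -0.999]]
force: [-0.5, -0.6, -0.0]
opening: 1.002
```

```bash
python3 - <<'E'
from h import *
info([.529,.1074,.054])
E
```

```text
t 7.13 p [0.5221 0.0932 0.2231] yaw x 2.1535 tilt [ 0.0266 -0.0174] F [-0.51 -0.64 -0.01] M [ 0.092 -0.075  0.018] open 1.002 j6 -124.2 tau6 0.268
tool-frame mm to A: [ 13.   11.5 168.9]
```

{"name": "send_rows", "arguments": {
  "motion": [
    [[4, 4, 20], 0],
    [[4, 4, 20], 0],
    [[4, 4, 20], 0],
    [[1, 0, 20], 0],
    [[0, 0, 0], 0]
  ]
}}

```text
time_s: 7.55
position: [0.5304, 0.1097, 0.1427]
tcp_rot: [[-0.551, 0.834, 0.035], [0.834, 0.552, -0.018], [-0.034, 0.019, -0.999]]
force: [-0.8, -0.5, -0.5]
opening: 1.0
```

```bash
python3 - <<'E'
from h import *
info([.529,.1074,.054])
E
```

```text
t 7.55 p [0.5304 0.1097 0.1427] yaw x 2.1549 tilt [ 0.0349 -0.0176] F [-0.82 -0.52 -0.53] M [ 0.178 -0.044  0.023] open 0.9998 j6 -122.1 tau6 0.005
tool-frame mm to A: [ 1.8 -4.2 88.6]
```

{"name": "send_rows", "arguments": {
  "motion": [
    [[0, 0, -41], 0],
    [[0, 0, -41], 0],
    [[0, 0, -20], 0],
    [[0, 0, 0], 0],
    [[0, 0, 0], 0]
  ]
}}

```text
time_s: 7.97
position: [0.5257, 0.1115, 0.2473]
tcp_rot: [[-0.551, 0.834, 0.026], [0.834, 0.552, -0.018], [-0.029, 0.012, -1.0]]
force: [-0.6, -0.4, -0.7]
opening: 0.999
```

```bash
python3 - <<'E'
from h import *
info([.529,.1074,.054])
E
```

```text
t 7.97 p [0.5257 0.1115 0.2473] yaw x 2.155 tilt [ 0.0256 -0.0178] F [-0.59 -0.36 -0.66] M [ 0.148 -0.053 -0.006] open 0.9994 j6 -122.3 tau6 -0.004
tool-frame mm to A: [  0.4  -1.7 193.3]
```

{"name": "send_rows", "arguments": {
  "motion": [
    [[0, 0, 8], 0],
    [[0, 0, 8], 0],
    [[0, 0, 8], 0],
    [[0, 0, 8], 0],
    [[0, 0, 8], 0]
  ]
}}

```text
time_s: 8.38
position: [0.5254, 0.1104, 0.2027]
tcp_rot: [[-0.551, 0.834, 0.024], [0.834, 0.551, -0.018], [-0.028, 0.01, -1.0]]
force: [-0.0, -0.3, 0.6]
opening: 0.999
```

```bash
python3 - <<'E'
from h import *
info([.529,.1074,.054])
E
```

```text
t 8.38 p [0.5254 0.1104 0.2027] yaw x 2.1547 tilt [ 0.0237 -0.0178] F [-0.02 -0.34  0.6 ] M [ 0.155 -0.058  0.015] open 0.9991 j6 -122.3 tau6 -0.004
tool-frame mm to A: [-3.000e-01 -1.000e-01  1.488e+02]
```

{"name": "send_rows", "arguments": {
  "motion": [
    [[-22, -15, -30], 0],
    [[-22, -15, -30], 0],
    [[-22, -15, -30], 0],
    [[0, 0, 0], 0],
    [[0, 0, 0], 0]
  ]
}}

```text
time_s: 8.8
position: [0.517, 0.0299, 0.2828]
tcp_rot: [[-0.553, 0.833, -0.004], [0.833, 0.553, -0.016], [-0.011, -0.012, -1.0]]
force: [-0.4, 0.4, 0.2]
opening: 1.001
```

```bash
python3 - <<'E'
from h import *
info([.529,.1074,.054])
E
```

```text
t 8.8 p [0.517  0.0299 0.2828] yaw x 2.1573 tilt [-0.0042 -0.016 ] F [-0.36  0.45  0.21] M [ 0.127 -0.114 -0.037] open 1.0007 j6 -131.7 tau6 -0.032
tool-frame mm to A: [ 60.4  55.7 227.5]
```

{"name": "send_rows", "arguments": {
  "motion": [
    [[6, 6, 8], 0],
    [[6, 6, 10], 0],
    [[6, 6, 10], 0],
    [[6, 6, 10], 0],
    [[6, 6, 10], 0]
  ]
}}

```text
time_s: 9.22
position: [0.5229, 0.0761, 0.2245]
tcp_rot: [[-0.553, 0.833, -0.012], [0.833, 0.552, -0.014], [-0.005, -0.018, -1.0]]
force: [-0.7, -0.7, -1.8]
opening: 0.998
```

{"name": "send_rows", "arguments": {
  "motion": [
    [[6, 5, 10], 0],
    [[6, 5, 10], 0],
    [[6, 5, 10], 0],
    [[6, 5, 10], 0],
    [[4, 4, 10], 0]
  ]
}}

```text
time_s: 9.63
position: [0.5203, 0.1218, 0.161]
tcp_rot: [[-0.559, 0.829, -0.028], [0.829, 0.559, -0.012], [0.005, -0.03, -1.0]]
force: [-0.6, -0.6, -0.1]
opening: 1.003
```

```bash
python3 - <<'E'
from h import *
info([.529,.1074,.054])
E
```

```text
t 9.63 p [0.5203 0.1218 0.161 ] yaw x 2.1637 tilt [-0.0276 -0.0122] F [-0.57 -0.61 -0.11] M [ 0.12  -0.162 -0.021] open 1.0028 j6 -121.9 tau6 -0.068
tool-frame mm to A: [-17.4   2.4 106.9]
```

{"name": "send_rows", "arguments": {
  "motion": [
    [[-4, 0, 22], 0],
    [[-4, 1, 22], 0],
    [[-4, 0, 5], 0],
    [[-4, 0, 0], 0],
    [[0, 0, 0], 0]
  ]
}}

```text
time_s: 10.05
position: [0.5265, 0.1128, 0.1044]
tcp_rot: [[-0.563, 0.826, -0.034], [0.826, 0.563, -0.012], [0.01, -0.035, -0.999]]
force: [-0.1, -1.5, 0.7]
opening: 1.004
```

```bash
python3 - <<'E'
from h import *
info([.529,.1074,.054])
E
```

```text
t 10.05 p [0.5265 0.1128 0.1044] yaw x 2.1691 tilt [-0.0344 -0.0119] F [-0.08 -1.55  0.68] M [ 0.133 -0.126  0.032] open 1.0038 j6 -123.1 tau6 -0.027
tool-frame mm to A: [-6.3  0.8 50.4]
```

```bash
python3 - <<'E'
from h import *
from rig import *
from meas import measure
d=capture("wrist"); cv2.imwrite("pics/w3.png",d["image"]); c=measure(d,[.529,.1074])
for z,n in ((.081,"top"),(.0445,"face")):
    h=.045
    src=np.array([proj(d,[c[0]+a,c[1]+b,z]) for a,b in((h,h),(h,-h),(-h,-h),(-h,h))],np.float32)
    N=540;M=cv2.getPerspectiveTransform(src,np.array([[0,0],[N,0],[N,N],[0,N]],np.float32))
    r=cv2.warpPerspective(d["image"],M,(N,N),flags=cv2.INTER_CUBIC)
    cv2.drawMarker(r,(N//2,N//2),(0,0,255),0,15,1)
    cv2.imwrite(f"pics/rect3_{n}.png",r)
for t,z in dict(dial_grip=.067,pointer_tip=.043,set_tab=.043,top_mark=.043,timer_body=0).items():
    for r in place_of("wrist",t): 
        X=plane(d,r["xy"],z); print(t,np.round(r["xy"]),round(r["p"],2),X.round(4))
E
```

```text
axis [0.5305 0.1067] R 0.0354 27 26
dial_grip [ 30. 260.] 0.88 [ 0.619  -0.0398  0.067 ]
dial_grip [309. 275.] 0.83 [0.5312 0.1077 0.067 ]
dial_grip [579. 170.] 0.67 [0.3883 0.203  0.067 ]
pointer_tip [313. 313.] 0.97 [0.561  0.1299 0.043 ]
pointer_tip [114. 268.] 0.85 [ 0.6097 -0.0033  0.043 ]
pointer_tip [609. 143.] 0.7 [0.355  0.2228 0.043 ]
set_tab [504. 136.] 0.85 [0.3901 0.1634 0.043 ]
set_tab [ 41. 196.] 0.79 [ 0.5918 -0.0652  0.043 ]
set_tab [282. 306.] 0.4 [0.5686 0.1087 0.043 ]
top_mark [600. 129.] 0.95 [0.352  0.2112 0.043 ]
top_mark [116. 250.] 0.85 [ 0.5976 -0.0081  0.043 ]
top_mark [310. 316.] 0.57 [0.5636 0.1294 0.043 ]
timer_body [512. 172.] 0.89 [0.3913 0.2031 0.    ]
timer_body [314. 251.] 0.82 [0.5315 0.1105 0.    ]
timer_body [101. 238.] 0.77 [ 0.6189 -0.0376  0.    ]
```

View pics/w3.png

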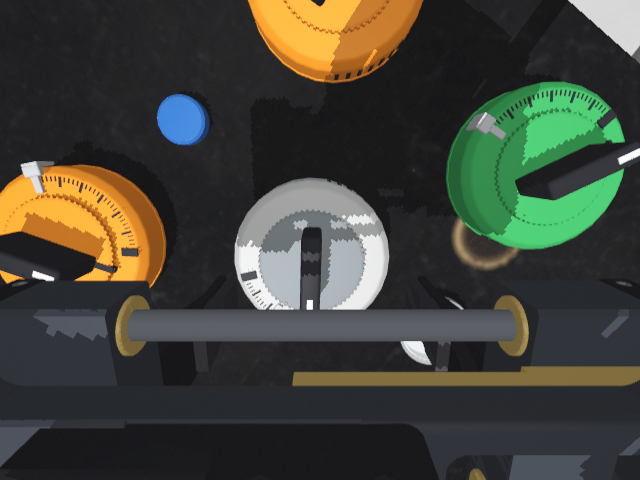

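View pics/rect3_top.png

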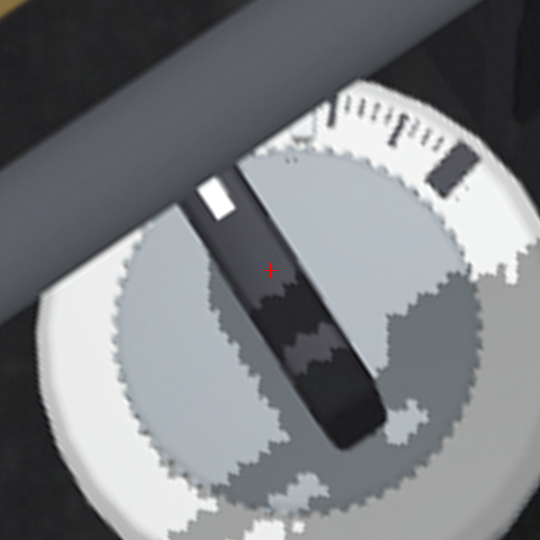

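View pics/rect3_face.png

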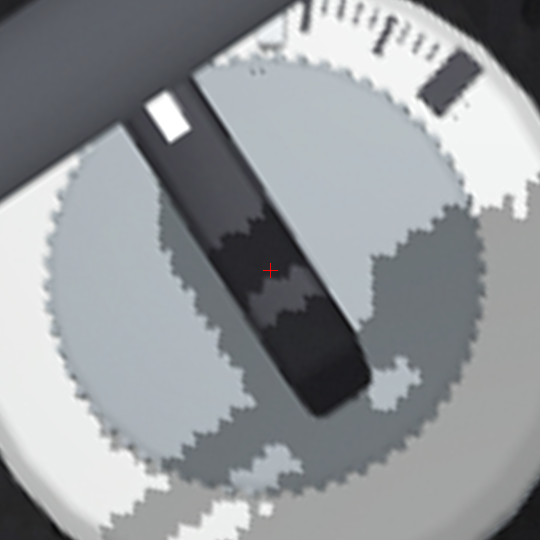

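{"name": "send_rows", "arguments": {
  "motion": [
    [[-3, 0, 5], 0.02],
    [[-3, 0, 5], 0.02],
    [[0, 0, 5], 0],
    [[0, 0, 5], 0],
    [[0, 0, 0], 0]
  ]
}}

```text
time_s: 10.77
position: [0.531, 0.1072, 0.0861]
tcp_rot: [[-0.526, 0.85, -0.027], [0.85, 0.526, -0.012], [0.004, -0.029, -1.0]]
force: [-0.2, -0.8, -0.9]
opening: 0.998
```

```bash
cat >> h.py <<'E'
def tgt(z=.054,A=(.529,.1074)):
    from rig import bot
    s=bot.read_state(); zt=s["tcp_rot"][:,2]
    t=np.array([A[0],A[1],z+.019])+.019*zt; return info(t)
E
python3 - <<'E'
from h import *
tgt()
E
```

```text
t 10.77 p [0.531  0.1072 0.0861] yaw x 2.1247 tilt [-0.0271 -0.0116] F [-0.24 -0.76 -0.93] M [ 0.194 -0.12  -0.028] open 0.9976 j6 -121.1 tau6 0.006
tool-frame mm to A: [ 1.1 -1.2 32.1]
```

{"name": "send_rows", "arguments": {
  "motion": [
    [[0.5, -0.5, 7], 0],
    [[0.5, -0.5, 7], 0],
    [[0, 0, 7], 0],
    [[0, 0, 7], 0],
    [[0, 0, 0], 0]
  ],
  "gripper": 0.4
}}

```text
time_s: 11.18
position: [0.5279, 0.1073, 0.0543]
tcp_rot: [[-0.526, 0.85, -0.029], [0.851, 0.526, -0.012], [0.005, -0.031, -1.0]]
force: [-0.4, -0.7, 0.3]
opening: 0.711
```

```bash
python3 - <<'E'
from h import *
tgt()
E
```

```text
t 11.18 p [0.5279 0.1073 0.0543] yaw x 2.1246 tilt [-0.029  -0.0116] F [-0.35 -0.67  0.28] M [ 0.141 -0.139  0.04 ] open 0.7105 j6 -121.0 tau6 0.001
tool-frame mm to A: [-0.4  0.4  0.3]
```

{"name": "send_rows", "arguments": {
  "motion": [
    [[0, 0, 0], 0],
    [[0, 0, 0], 0],
    [[0, 0, 0], 0],
    [[0, 0, 0], 0],
    [[0, 0, 0], 0]
  ],
  "gripper": 0.8
}}

```text
time_s: 11.6
position: [0.5278, 0.1074, 0.0537]
tcp_rot: [[-0.526, 0.85, -0.03], [0.85, 0.526, -0.012], [0.006, -0.031, -0.999]]
force: [-0.9, -0.2, -0.1]
opening: 0.323
```

{"name": "send_rows", "arguments": {
  "motion": [
    [[0, 0, 0], 0],
    [[0, 0, 0], 0],
    [[0, 0, 0], 0],
    [[0, 0, 0], 0],
    [[0, 0, 0], 0]
  ]
}}

```text
time_s: 12.02
position: [0.5286, 0.1074, 0.0548]
tcp_rot: [[-0.526, 0.85, -0.027], [0.85, 0.526, -0.012], [0.005, -0.029, -1.0]]
force: [-0.1, 0.7, 0.4]
opening: 0.203
```

```bash
python3 - <<'E'
from h import *
tgt()
from rig import *
cv2.imwrite("pics/w4.png",capture("wrist")["image"])
E
```

```text
t 12.02 p [0.5286 0.1074 0.0548] yaw x 2.125 tilt [-0.0274 -0.0116] F [-0.15  0.66  0.37] M [ 0.118 -0.117  0.022] open 0.2028 j6 -121.0 tau6 0.001
tool-frame mm to A: [-0.2 -0.2  0.8]
```

View pics/w4.png

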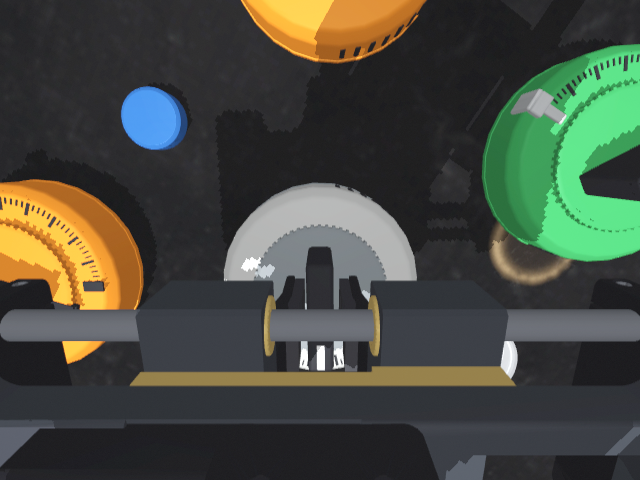

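{"name": "send_rows", "arguments": {
  "motion": [
    [[0, 0, 0.5], 0],
    [[0, 0, 0], 0],
    [[0, 0, 0], 0],
    [[0, 0, 0], 0],
    [[0, 0, 0], 0]
  ],
  "gripper": 0.84
}}

```text
time_s: 12.48
position: [0.5285, 0.1074, 0.0542]
tcp_rot: [[-0.526, 0.85, -0.027], [0.85, 0.526, -0.012], [0.005, -0.029, -1.0]]
force: [0.1, 0.1, -0.5]
opening: 0.16
```

```bash
python3 - <<'E'
from h import *
tgt()
E
```

```text
t 12.48 p [0.5285 0.1074 0.0542] yaw x 2.1249 tilt [-0.0275 -0.0116] F [ 0.09  0.07 -0.54] M [ 0.104 -0.172  0.004] open 0.1599 j6 -121.0 tau6 0.002
tool-frame mm to A: [-0.2 -0.1  0.2]
```

{"name": "send_rows", "arguments": {
  "motion": [
    [[0, 0, 0], 0],
    [[0, 0, 0], 0],
    [[0, 0, 0], 0.03],
    [[0, 0, 0], 0.03],
    [[0, 0, 0], 0.03]
  ],
  "gripper": 0.85
}}

```text
time_s: 12.9
position: [0.5293, 0.1069, 0.0542]
tcp_rot: [[-0.445, 0.895, -0.026], [0.895, 0.445, -0.012], [0.0, -0.029, -1.0]]
force: [0.0, -0.5, 0.9]
opening: 0.146
```

```bash
python3 - <<'E'
from h import *
tgt()
E
```

```text
t 12.9 p [0.5293 0.1069 0.0542] yaw x 2.0322 tilt [-0.0261 -0.0124] F [ 0.   -0.53  0.88] M [ 0.159 -0.069 -0.017] open 0.1464 j6 -115.7 tau6 -0.22
tool-frame mm to A: [ 0.6 -0.5  0.2]
```

{"name": "send_rows", "arguments": {
  "motion": [
    [[0, 0, 0], 0.04],
    [[0, 0, 0], 0.04],
    [[0, 0, 0], 0.04],
    [[0, 0, 0], 0.04],
    [[0, 0, 0], 0]
  ]
}}

```text
time_s: 13.32
position: [0.5291, 0.1071, 0.0542]
tcp_rot: [[-0.289, 0.957, -0.026], [0.957, 0.289, -0.012], [-0.004, -0.029, -1.0]]
force: [0.3, -0.7, -0.1]
opening: 0.151
```

```bash
python3 - <<'E'
from h import *
tgt()
from rig import *
cv2.imwrite("pics/w5.png",capture("wrist")["image"])
E
```

```text
t 13.32 p [0.5291 0.1071 0.0542] yaw x 1.8638 tilt [-0.0263 -0.012 ] F [ 0.35 -0.72 -0.15] M [ 0.093 -0.186 -0.045] open 0.1508 j6 -106.0 tau6 0.229
tool-frame mm to A: [ 0.3 -0.6  0.2]
```

View pics/w5.png

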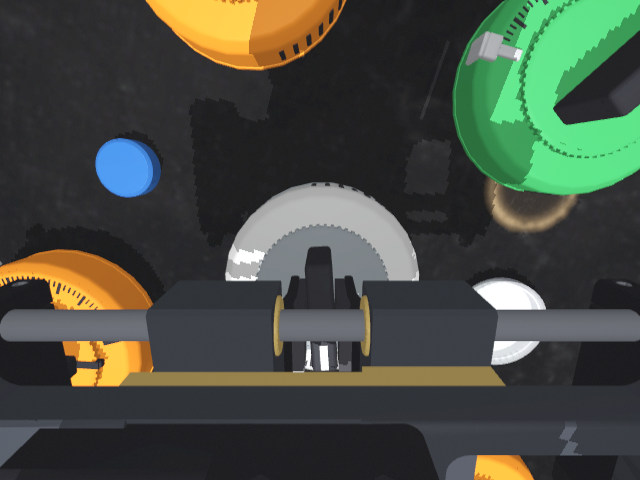

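{"name": "send_rows", "arguments": {
  "motion": [
    [[0, -0.4, 0], 0.06],
    [[0, 0, 0], 0.06],
    [[0, 0, 0], 0.06],
    [[0, 0, 0], 0.06],
    [[0, 0, 0], 0]
  ]
}}

```text
time_s: 13.78
position: [0.529, 0.1073, 0.0542]
tcp_rot: [[-0.049, 0.998, -0.026], [0.999, 0.049, -0.011], [-0.01, -0.026, -1.0]]
force: [0.1, 0.1, -0.4]
opening: 0.146
```

```bash
python3 - <<'E'
from h import *
tgt()
E
```

```text
t 13.78 p [0.529  0.1073 0.0542] yaw x 1.62 tilt [-0.0257 -0.0114] F [ 0.15  0.07 -0.43] M [ 0.078 -0.152  0.037] open 0.1464 j6 -92.1 tau6 0.341
tool-frame mm to A: [-0.1 -0.5  0.2]
```

{"name": "send_rows", "arguments": {
  "motion": [
    [[0, 0, 0], 0.06],
    [[0, 0, 0], 0.06],
    [[0, 0, 0], 0.06],
    [[0, 0, 0], 0.06],
    [[0, 0, 0], 0]
  ]
}}

```text
time_s: 14.2
position: [0.5291, 0.1076, 0.0542]
tcp_rot: [[0.188, 0.982, -0.025], [0.982, -0.189, -0.011], [-0.016, -0.023, -1.0]]
force: [-0.5, -0.0, 0.1]
opening: 0.15
```

```bash
python3 - <<'E'
from h import *
tgt()
E
```

```text
t 14.2 p [0.5291 0.1076 0.0542] yaw x 1.3813 tilt [-0.0255 -0.011 ] F [-0.54 -0.02  0.08] M [ 0.057 -0.199 -0.027] open 0.1498 j6 -78.4 tau6 0.352
tool-frame mm to A: [-0.5 -0.5  0.2]
```

{"name": "send_rows", "arguments": {
  "motion": [
    [[-0.3, -0.3, 0], 0.06],
    [[0, 0, 0], 0.06],
    [[0, 0, 0], 0.06],
    [[0, 0, 0], 0.06],
    [[0, 0, 0], 0]
  ]
}}

```text
time_s: 14.62
position: [0.5291, 0.1078, 0.0542]
tcp_rot: [[0.411, 0.911, -0.025], [0.911, -0.411, -0.01], [-0.019, -0.018, -1.0]]
force: [0.6, -0.1, -0.4]
opening: 0.147
```

{"name": "send_rows", "arguments": {
  "motion": [
    [[-0.3, 0, 0], 0.06],
    [[0, 0, 0], 0.06],
    [[0, 0, 0], 0.06],
    [[0, 0, 0], 0],
    [[0, 0, 0], 0]
  ]
}}

```text
time_s: 15.03
position: [0.5293, 0.1079, 0.0542]
tcp_rot: [[0.557, 0.83, -0.024], [0.83, -0.558, -0.01], [-0.021, -0.014, -1.0]]
force: [0.3, 0.3, 0.0]
opening: 0.151
```

```bash
python3 - <<'E'
from h import *
from rig import *
tgt()
M=[]
for i in range(4):
    capture("wrist") if i<3 else None
    s=bot.read_state(); print(s["moment"].round(3),s["force"].round(2),s["tau"][5].round(4))
for c in ("scene","side"):
    d=capture(c); u,v=proj(d,[.529,.107,.045]).astype(int)
    cv2.imwrite(f"pics/{c}6.png",cv2.resize(d["image"][v-50:v+50,u-60:u+60],None,fx=5,fy=5,interpolation=cv2.INTER_CUBIC))
E
```

```text
t 15.03 p [0.5293 0.1079 0.0542] yaw x 0.9793 tilt [-0.0239 -0.0096] F [0.33 0.29 0.03] M [ 0.032 -0.164 -0.009] open 0.1505 j6 -55.5 tau6 0.062
tool-frame mm to A: [-1.  -0.2  0.2]
[ 0.041 -0.244 -0.035] [-0.71  0.17 -0.76] -0.0059
[ 0.033 -0.264  0.024] [ 0.28 -0.17  0.26] -0.0199
[ 0.05  -0.136  0.036] [-0.48  1.02  0.37] -0.0108
[ 0.05  -0.136  0.036] [-0.48  1.02  0.37] -0.0108
```

View pics/side6.png

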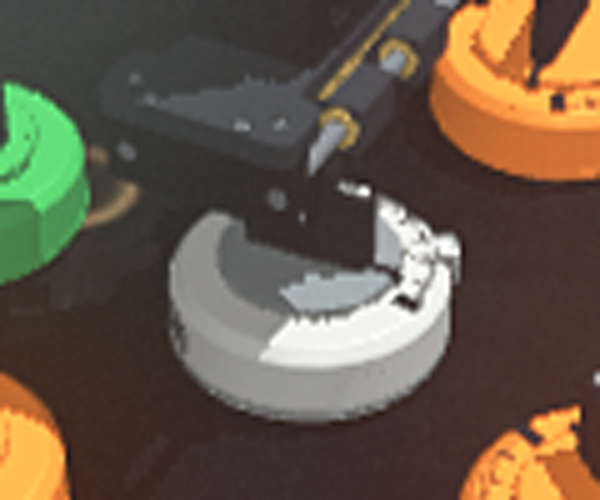

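View pics/scene6.png

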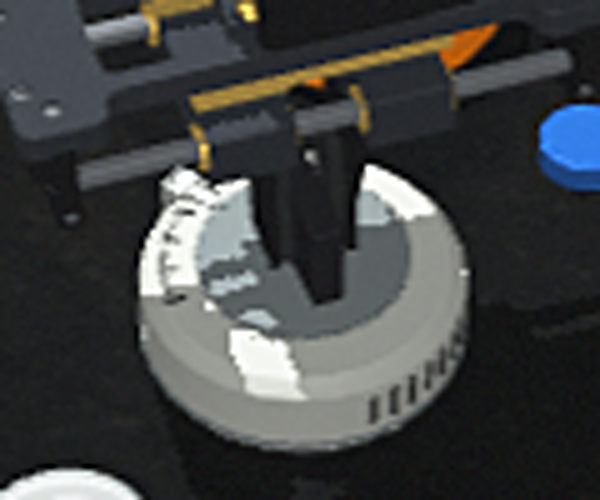

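{"name": "send_rows", "arguments": {
  "motion": [
    [[-0.5, 0, 0], 0.05],
    [[-0.3, 0, 0], 0.05],
    [[0, 0, 0], 0.05],
    [[0, 0, 0], 0.05],
    [[0, 0, 0], 0.05]
  ]
}}

```text
time_s: 15.7
position: [0.5294, 0.1082, 0.0542]
tcp_rot: [[0.752, 0.659, -0.022], [0.659, -0.752, -0.008], [-0.022, -0.009, -1.0]]
force: [0.1, 0.5, 0.0]
opening: 0.149
```

```bash
cat >> h.py <<'E'
def avg(n=5):
    from rig import bot,capture
    Ms=[];Fs=[];T=[]
    for i in range(n):
        s=bot.read_state(); Ms.append(s["moment"]);Fs.append(s["force"]);T.append(s["tau"][5]); 
        if i<n-1: capture("scene")
    tgt(); print("AVG F",np.mean(Fs,0).round(2),"M",np.mean(Ms,0).round(3),"tau6",np.round(T,3),"bar<=",round(float(np.arctan2(s["tcp_rot"][1,0],s["tcp_rot"][0,0])-np.pi/2),3))
E
python3 - <<'E'
from h import *
avg()
E
```

```text
t 15.9 p [0.5294 0.1082 0.0542] yaw x 0.723 tilt [-0.0225 -0.0079] F [ 0.19 -0.05 -0.  ] M [-0.006 -0.21  -0.008] open 0.1531 j6 -40.9 tau6 0.018
tool-frame mm to A: [-1.2  0.2  0.2]
AVG F [-0.23 -0.15 -0.08] M [ 0.035 -0.18   0.003] tau6 [-0.375  0.14   0.237  0.072  0.018] bar<= -0.848
```

{"name": "send_rows", "arguments": {
  "motion": [
    [[-1, 0, 0], 0.02],
    [[0, 0, 0], 0.03],
    [[0, 0, 0], 0.03],
    [[0, 0, 0], 0],
    [[0, 0, 0], 0]
  ]
}}

```text
time_s: 16.32
position: [0.5295, 0.1082, 0.0542]
tcp_rot: [[0.801, 0.598, -0.02], [0.598, -0.802, -0.007], [-0.02, -0.007, -1.0]]
force: [0.0, -0.2, -0.2]
opening: 0.155
```

```bash
python3 - <<'E'
from h import *
avg()
E
```

```text
t 16.52 p [0.5295 0.1082 0.0542] yaw x 0.6405 tilt [-0.0201 -0.0065] F [0.49 0.16 0.3 ] M [ 0.097 -0.149  0.004] open 0.1521 j6 -36.4 tau6 0.018
tool-frame mm to A: [-1.2  0.2  0.3]
AVG F [ 0.51  0.39 -0.31] M [ 0.085 -0.183  0.033] tau6 [0.043 0.024 0.02  0.018 0.018] bar<= -0.93
```

```bash
python3 - <<'E'
from h import *
from rig import *
im=capture("wrist")["image"][180:400,200:440]; cv2.imwrite("pics/w7.png",cv2.resize(im,None,fx=2.7,fy=2.7,interpolation=cv2.INTER_CUBIC))
E
```

```text
(no output)
```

View pics/w7.png

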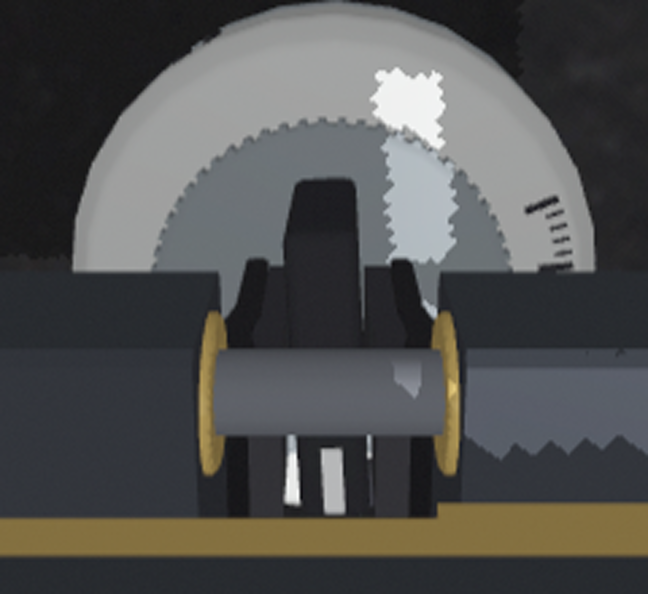

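{"name": "send_rows", "arguments": {
  "motion": [
    [[0, 0, 0], 0.03],
    [[0, 0, 0], 0.03],
    [[0, 0, 0], 0.0],
    [[0, 0, 0], 0],
    [[0, 0, 0], 0]
  ]
}}

```text
time_s: 16.98
position: [0.5295, 0.1082, 0.0542]
tcp_rot: [[0.836, 0.548, -0.02], [0.548, -0.836, -0.006], [-0.02, -0.006, -1.0]]
force: [0.3, 0.6, 0.4]
opening: 0.154
```

```bash
python3 - <<'E'
from h import *
avg()
E
```

```text
t 17.18 p [0.5295 0.1082 0.0542] yaw x 0.5797 tilt [-0.02   -0.0063] F [-0.61  0.66  0.01] M [ 0.12  -0.161  0.011] open 0.147 j6 -32.9 tau6 0.016
tool-frame mm to A: [-1.3  0.3  0.2]
AVG F [-0.21  0.34  0.26] M [ 0.073 -0.192  0.01 ] tau6 [0.029 0.015 0.012 0.014 0.016] bar<= -0.991
```

{"name": "send_rows", "arguments": {
  "motion": [
    [[0, 0, 0], 0.03],
    [[0, 0, 0], 0.03],
    [[0, 0, 0], 0.0],
    [[0, 0, 0], 0],
    [[0, 0, 0], 0]
  ]
}}

```text
time_s: 17.6
position: [0.5296, 0.1083, 0.0542]
tcp_rot: [[0.868, 0.496, -0.02], [0.496, -0.868, -0.006], [-0.02, -0.004, -1.0]]
force: [0.1, 0.9, -0.3]
opening: 0.154
```

```bash
python3 - <<'E'
from h import *
avg()
E
```

```text
t 17.8 p [0.5295 0.1083 0.0542] yaw x 0.5191 tilt [-0.0199 -0.0063] F [ 1.18  0.15 -0.38] M [ 0.059 -0.188  0.009] open 0.1458 j6 -29.4 tau6 0.016
tool-frame mm to A: [-1.3  0.4  0.2]
AVG F [ 0.59  0.16 -0.4 ] M [ 0.086 -0.186  0.007] tau6 [0.029 0.015 0.012 0.015 0.016] bar<= -1.052
```

{"name": "send_rows", "arguments": {
  "motion": [
    [[0, 0, 0], 0.03],
    [[0, 0, 0], 0.03],
    [[0, 0, 0], 0.0],
    [[0, 0, 0], 0],
    [[0, 0, 0], 0]
  ]
}}

```text
time_s: 18.22
position: [0.5296, 0.1083, 0.0542]
tcp_rot: [[0.896, 0.443, -0.02], [0.443, -0.897, -0.006], [-0.021, -0.003, -1.0]]
force: [0.3, 0.3, -0.4]
opening: 0.147
```

```bash
python3 - <<'E'
from h import *
avg(4)
E
```

```text
t 18.37 p [0.5296 0.1083 0.0542] yaw x 0.4584 tilt [-0.0198 -0.0062] F [0.17 0.28 0.23] M [ 0.095 -0.19   0.014] open 0.1512 j6 -25.9 tau6 0.015
tool-frame mm to A: [-1.3  0.5  0.2]
AVG F [-0.11  0.45  0.04] M [ 0.054 -0.192  0.022] tau6 [0.029 0.015 0.012 0.015] bar<= -1.112
```

{"name": "send_rows", "arguments": {
  "motion": [
    [[0, 0, 0], 0.03],
    [[0, 0, 0], 0.03],
    [[0, 0, 0], 0.0],
    [[0, 0, 0], 0],
    [[0, 0, 0], 0]
  ]
}}

```text
time_s: 18.78
position: [0.5296, 0.1083, 0.0542]
tcp_rot: [[0.922, 0.388, -0.02], [0.388, -0.922, -0.006], [-0.021, -0.002, -1.0]]
force: [1.0, 0.8, -0.8]
opening: 0.155
```

```bash
python3 - <<'E'
from h import *
avg(4)
E
```

```text
t 18.93 p [0.5297 0.1083 0.0542] yaw x 0.398 tilt [-0.0196 -0.0061] F [ 0.25 -0.32 -0.47] M [ 0.1   -0.187  0.056] open 0.1498 j6 -22.5 tau6 0.014
tool-frame mm to A: [-1.4  0.6  0.2]
AVG F [ 0.51  0.46 -0.57] M [ 0.094 -0.188  0.041] tau6 [0.028 0.014 0.011 0.014] bar<= -1.173
```

{"name": "send_rows", "arguments": {
  "motion": [
    [[0, 0, 0], 0.03],
    [[0, 0, 0], 0.03],
    [[0, 0, 0], 0.0],
    [[0, 0, 0], 0],
    [[0, 0, 0], 0]
  ]
}}

```text
time_s: 19.35
position: [0.5297, 0.1083, 0.0542]
tcp_rot: [[0.943, 0.332, -0.02], [0.332, -0.943, -0.006], [-0.02, -0.001, -1.0]]
force: [0.2, 0.6, -0.4]
opening: 0.146
```

```bash
python3 - <<'E'
from h import *
avg(4)
from rig import *
for c in ("side",):
    d=capture(c); u,v=proj(d,[.529,.107,.045]).astype(int)
    cv2.imwrite(f"pics/{c}8.png",cv2.resize(d["image"][v-50:v+50,u-60:u+60],None,fx=5,fy=5,interpolation=cv2.INTER_CUBIC))
E
```

```text
t 19.5 p [0.5297 0.1084 0.0542] yaw x 0.3376 tilt [-0.0195 -0.0061] F [ 0.32  0.87 -0.84] M [ 0.046 -0.148  0.01 ] open 0.1542 j6 -19.0 tau6 0.014
tool-frame mm to A: [-1.4  0.7  0.2]
AVG F [ 0.13  0.67 -0.32] M [ 0.027 -0.153 -0.014] tau6 [0.028 0.014 0.011 0.014] bar<= -1.233
```

View pics/side8.png

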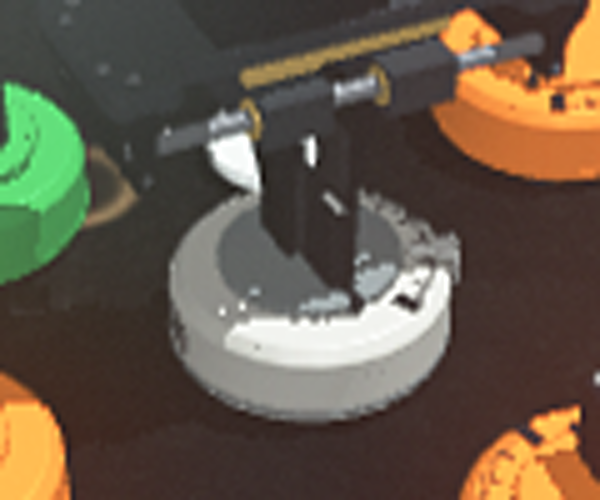

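{"name": "send_rows", "arguments": {
  "motion": [
    [[0, 0, 0], 0.03],
    [[0, 0, 0], 0.03],
    [[0, 0, 0], 0.0],
    [[0, 0, 0], 0],
    [[0, 0, 0], 0]
  ]
}}

```text
time_s: 19.97
position: [0.5298, 0.1084, 0.0542]
tcp_rot: [[0.962, 0.274, -0.019], [0.274, -0.962, -0.006], [-0.02, 0.001, -1.0]]
force: [0.0, 0.4, 0.1]
opening: 0.15
```

```bash
python3 - <<'E'
from h import *
avg(4)
E
```

```text
t 20.12 p [0.5298 0.1084 0.0542] yaw x 0.277 tilt [-0.0193 -0.0061] F [-0.32  1.14  0.53] M [ 0.092 -0.257 -0.001] open 0.1511 j6 -15.6 tau6 0.026
tool-frame mm to A: [-1.4  0.8  0.2]
AVG F [ 0.04  0.23 -0.18] M [ 0.066 -0.215  0.017] tau6 [0.04  0.025 0.022 0.026] bar<= -1.294
```

{"name": "send_rows", "arguments": {
  "motion": [
    [[0, 0, 0], 0.03],
    [[0, 0, 0], 0.0],
    [[0, 0, 0], 0.0],
    [[0, 0, 0], 0],
    [[0, 0, 0], 0]
  ]
}}

```text
time_s: 20.53
position: [0.5299, 0.1084, 0.0542]
tcp_rot: [[0.969, 0.247, -0.019], [0.247, -0.969, -0.006], [-0.02, 0.001, -1.0]]
force: [0.1, 0.1, -0.3]
opening: 0.151
```

```bash
python3 - <<'E'
from h import *
avg(5)
E
```

```text
t 20.73 p [0.5299 0.1084 0.0542] yaw x 0.249 tilt [-0.0191 -0.0062] F [ 0.29 -0.25 -1.06] M [ 0.094 -0.248  0.126] open 0.1517 j6 -13.9 tau6 0.09
tool-frame mm to A: [-1.5  0.8  0.2]
AVG F [ 0.13  0.2  -0.57] M [ 0.088 -0.213  0.104] tau6 [0.094 0.087 0.085 0.088 0.09 ] bar<= -1.322
```

{"name": "send_rows", "arguments": {
  "motion": [
    [[0, 0, 0], 0.03],
    [[0, 0, 0], 0.0],
    [[0, 0, 0], 0.0],
    [[0, 0, 0], 0],
    [[0, 0, 0], 0]
  ]
}}

```text
time_s: 21.15
position: [0.5299, 0.1084, 0.0542]
tcp_rot: [[0.976, 0.219, -0.019], [0.219, -0.976, -0.006], [-0.02, 0.002, -1.0]]
force: [0.5, 0.5, 0.3]
opening: 0.154
```

```bash
python3 - <<'E'
from h import *
avg(6)
E
```

```text
t 21.4 p [0.5299 0.1085 0.0542] yaw x 0.22 tilt [-0.019  -0.0062] F [ 0.24 -0.63 -0.23] M [ 0.081 -0.202  0.12 ] open 0.1513 j6 -12.3 tau6 0.114
tool-frame mm to A: [-1.5  0.9  0.2]
AVG F [ 0.4  -0.09 -0.27] M [ 0.099 -0.209  0.115] tau6 [0.118 0.111 0.11  0.113 0.114 0.114] bar<= -1.351
```

{"name": "send_rows", "arguments": {
  "motion": [
    [[0, 0, 0], 0.03],
    [[0, 0, 0], 0.0],
    [[0, 0, 0], 0.0],
    [[0, 0, 0], 0],
    [[0, 0, 0], 0]
  ]
}}

```text
time_s: 21.82
position: [0.5299, 0.1084, 0.0542]
tcp_rot: [[0.982, 0.19, -0.019], [0.19, -0.982, -0.006], [-0.02, 0.003, -1.0]]
force: [0.5, -0.6, -1.2]
opening: 0.147
```

```bash
python3 - <<'E'
from h import *
avg(6)
E
```

```text
t 22.07 p [0.53   0.1084 0.0542] yaw x 0.191 tilt [-0.0188 -0.0063] F [-0.04 -0.43 -0.8 ] M [ 0.121 -0.205  0.147] open 0.1511 j6 -10.6 tau6 0.139
tool-frame mm to A: [-1.5  0.9  0.3]
AVG F [ 0.35 -0.07 -0.92] M [ 0.111 -0.213  0.144] tau6 [0.142 0.136 0.135 0.137 0.138 0.139] bar<= -1.38
```

{"name": "send_rows", "arguments": {
  "motion": [
    [[0, 0, 0], 0.03],
    [[0, 0, 0], 0.0],
    [[0, 0, 0], 0.03],
    [[0, 0, 0], 0],
    [[0, 0, 0], 0]
  ]
}}

```text
time_s: 22.48
position: [0.53, 0.1085, 0.0542]
tcp_rot: [[0.991, 0.132, -0.019], [0.132, -0.991, -0.006], [-0.019, 0.004, -1.0]]
force: [0.6, -0.2, -0.1]
opening: 0.153
```

```bash
python3 - <<'E'
from h import *
avg(6)
E
```

```text
t 22.73 p [0.53   0.1085 0.0542] yaw x 0.1315 tilt [-0.0186 -0.0064] F [ 0.17  0.07 -0.01] M [ 0.162 -0.239  0.225] open 0.1561 j6 -7.2 tau6 0.188
tool-frame mm to A: [-1.5  1.   0.3]
AVG F [ 0.18  0.1  -0.15] M [ 0.145 -0.24   0.202] tau6 [0.211 0.19  0.185 0.186 0.187 0.188] bar<= -1.439
```

{"name": "send_rows", "arguments": {
  "motion": [
    [[0, 0, 0], -0.05],
    [[0, 0, 0], -0.06],
    [[0, 0, 0], -0.06],
    [[0, 0, 0], -0.06],
    [[0, 0, 0], -0.06]
  ]
}}

```text
time_s: 23.15
position: [0.5298, 0.1081, 0.0542]
tcp_rot: [[0.908, 0.419, -0.019], [0.419, -0.908, -0.006], [-0.02, -0.002, -1.0]]
force: [0.4, 0.5, -0.4]
opening: 0.155
```

{"name": "send_rows", "arguments": {
  "motion": [
    [[0, 0, 0], -0.06],
    [[0, 0, 0], -0.06],
    [[0, 0, 0], -0.06],
    [[0, 0, 0], -0.06],
    [[0, 0, 0], -0.06]
  ]
}}

```text
time_s: 23.57
position: [0.5297, 0.108, 0.0542]
tcp_rot: [[0.735, 0.677, -0.02], [0.677, -0.736, -0.005], [-0.018, -0.009, -1.0]]
force: [0.3, 0.9, -0.7]
opening: 0.147
```

```bash
python3 - <<'E'
from h import *
avg(3)
E
```

```text
t 23.67 p [0.5296 0.1079 0.0542] yaw x 0.7413 tilt [-0.02   -0.0055] F [ 0.68  0.35 -1.06] M [ 0.133 -0.176 -0.004] open 0.1512 j6 -42.3 tau6 -0.284
tool-frame mm to A: [-1.2 -0.2  0.2]
AVG F [ 0.7   0.72 -0.54] M [ 0.111 -0.217 -0.034] tau6 [ 0.46  -0.161 -0.284] bar<= -0.829
```

{"name": "send_rows", "arguments": {
  "motion": [
    [[0, 0, 0], -0.06],
    [[0, 0, 0], -0.06],
    [[0, 0, 0], -0.06],
    [[0, 0, 0], -0.06],
    [[0, 0, 0], -0.06]
  ]
}}

```text
time_s: 24.08
position: [0.5295, 0.1078, 0.0542]
tcp_rot: [[0.504, 0.863, -0.02], [0.863, -0.504, -0.005], [-0.015, -0.015, -1.0]]
force: [0.9, 0.3, -0.8]
opening: 0.153
```

{"name": "send_rows", "arguments": {
  "motion": [
    [[0, 0, 0], -0.06],
    [[0, 0, 0], -0.06],
    [[0, 0, 0], -0.06],
    [[0, 0, 0], -0.06],
    [[0, 0, 0], 0]
  ]
}}

```text
time_s: 24.5
position: [0.5293, 0.1077, 0.0543]
tcp_rot: [[0.283, 0.959, -0.021], [0.959, -0.283, -0.004], [-0.01, -0.019, -1.0]]
force: [0.2, 0.3, -0.4]
opening: 0.148
```

```bash
python3 - <<'E'
from h import *
avg(3)
E
```

```text
t 24.6 p [0.5293 0.1077 0.0543] yaw x 1.2818 tilt [-0.021  -0.0045] F [ 0.23  0.16 -0.12] M [ 0.111 -0.201 -0.011] open 0.1504 j6 -73.3 tau6 -0.029
tool-frame mm to A: [-0.5 -0.6  0.3]
AVG F [ 0.32  0.19 -0.1 ] M [ 0.117 -0.222 -0.009] tau6 [-0.349 -0.122 -0.029] bar<= -0.289
```

{"name": "send_rows", "arguments": {
  "motion": [
    [[0, 0, 0], 0],
    [[0, 0, 0], 0],
    [[0, 0, 0], 0],
    [[0, 0, 0], 0],
    [[0, 0, 0], 0]
  ],
  "gripper": 0.5
}}

```text
time_s: 25.02
position: [0.5287, 0.1076, 0.0542]
tcp_rot: [[0.29, 0.957, -0.022], [0.957, -0.29, -0.005], [-0.011, -0.02, -1.0]]
force: [-0.4, -0.5, 0.4]
opening: 0.434
```

{"name": "send_rows", "arguments": {
  "motion": [
    [[0, 0, -10], 0],
    [[0, 0, -15], 0],
    [[0, 0, -20], 0],
    [[0, 0, -20], 0],
    [[0, 0, -20], 0]
  ]
}}

```text
time_s: 25.43
position: [0.5268, 0.1078, 0.1399]
tcp_rot: [[0.291, 0.956, -0.035], [0.957, -0.292, -0.005], [-0.015, -0.032, -0.999]]
force: [0.8, -0.1, -0.1]
opening: 0.501
```

{"name": "send_rows", "arguments": {
  "motion": [
    [[0, 0, -20], 0],
    [[0, 0, -20], 0],
    [[0, 0, -15], 0],
    [[0, 0, -10], 0],
    [[0, 0, 0], 0]
  ]
}}

```text
time_s: 25.85
position: [0.531, 0.1084, 0.2165]
tcp_rot: [[0.292, 0.956, -0.023], [0.956, -0.292, -0.005], [-0.011, -0.021, -1.0]]
force: [0.9, -0.9, -0.5]
opening: 0.501
```

```bash
cat > view.py <<'E'
from h import *
from rig import *
from meas import measure
import sys
n=sys.argv[1]
tgt(); d=capture("wrist"); cv2.imwrite(f"pics/{n}.png",d["image"])
import pickle; pickle.dump(d,open(f"{n}.pkl","wb"))
c=measure(d,[.529,.1074])
c=np.array([.529,.1074]) if np.hypot(*(c-[.529,.1074]))>.004 else c
for z,m in ((.081,"top"),(.043,"face")):
    h=.045; N=560
    src=np.array([proj(d,[c[0]+a,c[1]+b,z]) for a,b in((h,h),(h,-h),(-h,-h),(-h,h))],np.float32)
    M=cv2.getPerspectiveTransform(src,np.array([[0,0],[N,0],[N,N],[0,N]],np.float32))
    r=cv2.warpPerspective(d["image"],M,(N,N),flags=cv2.INTER_CUBIC)
    cv2.drawMarker(r,(N//2,N//2),(0,0,255),0,15,1)
    cv2.imwrite(f"pics/{n}_{m}.png",r)
for t,z in dict(dial_grip=.067,pointer_tip=.043,set_tab=.043,top_mark=.043,timer_body=0).items():
    for r in place_of("wrist",t): 
        X=plane(d,r["xy"],z)
        if np.hypot(*(X[:2]-c))<.06: print(t,np.round(r["xy"],1),round(r["p"],2),X.round(4),"bearing",np.arctan2(X[1]-c[1],X[0]-c[0]).round(3))
E
python3 view.py v1
```

```text
t 25.85 p [0.531  0.1084 0.2165] yaw x 1.2745 tilt [-0.0232 -0.0047] F [ 0.92 -0.92 -0.5 ] M [ 0.015 -0.229  0.025] open 0.5009 j6 -73.0 tau6 -0.002
tool-frame mm to A: [1.000e-01 1.400e+00 1.625e+02]Traceback (most recent call last):
  File "view.py", line 8, in <module>
    c=measure(d,[.529,.1074])
  File "meas.py", line 23, in measure
    q=pts[ok]; s=np.linalg.lstsq(np.c_[2*q,np.ones(len(q))],(q**2).sum(1),rcond=None)[0]
                                                            ~~~~~~~~~~^^^
    return umr_sum(a, axis, dtype, out, keepdims, initial, where)
numpy.exceptions.AxisError: axis 1 is out of bounds for array of dimension 1
```

View pics/v1.png

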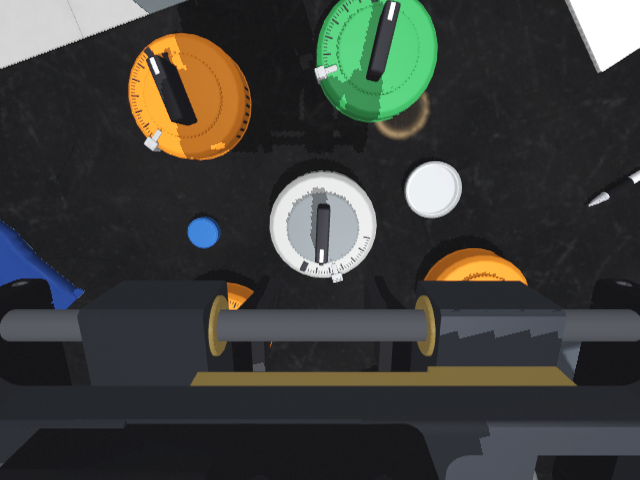

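```bash
sed -i 's/^c=measure.*/c=np.array([.529,.1074])/' view.py; python3 view.py v2
```

```text
t 25.9 p [0.5305 0.1084 0.2157] yaw x 1.2746 tilt [-0.0243 -0.0047] F [-0.04 -0.41  0.24] M [ 0.056 -0.192  0.001] open 0.5019 j6 -73.0 tau6 0.001
tool-frame mm to A: [  0.3   1.9 161.7]
dial_grip [322.6 236.8] 0.75 [0.5324 0.107  0.067 ] bearing -0.111
dial_grip [330.7 264.4] 0.45 [0.5608 0.1066 0.067 ] bearing -0.027
pointer_tip [320.4 262.1] 0.91 [0.5626 0.0952 0.043 ] bearing -0.347
set_tab [331. 262.] 0.68 [0.5657 0.1058 0.043 ] bearing -0.044
top_mark [311.2 257.8] 0.6 [0.5554 0.0875 0.043 ] bearing -0.646
timer_body [322.6 223.8] 0.7 [0.5322 0.1065 0.    ] bearing -0.26
```

View pics/v2_face.png

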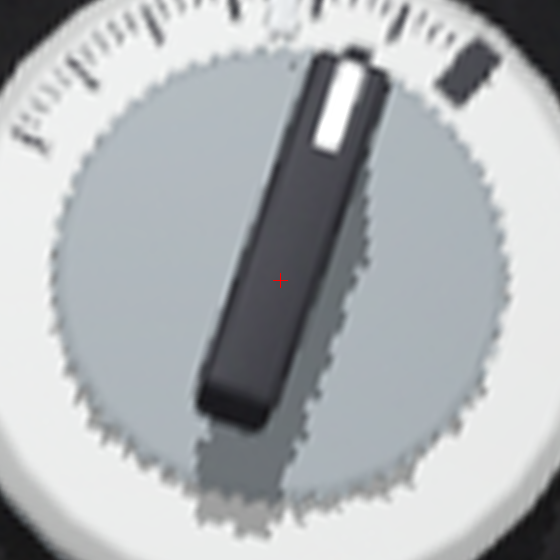

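View pics/v2_top.png

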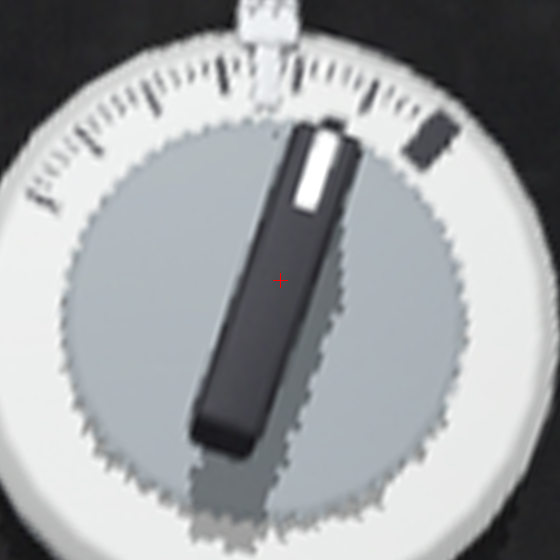

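{"name": "send_rows", "arguments": {
  "motion": [
    [[0, 0, 14], 0.028],
    [[0, 0, 14], 0],
    [[0, 0, 14], 0],
    [[0, 0, 14], 0],
    [[0, 0, 14], 0]
  ]
}}

```text
time_s: 26.62
position: [0.5279, 0.1079, 0.1396]
tcp_rot: [[0.32, 0.947, -0.029], [0.947, -0.32, -0.005], [-0.014, -0.026, -1.0]]
force: [0.3, 0.1, -0.8]
opening: 0.503
```

{"name": "send_rows", "arguments": {
  "motion": [
    [[0, 0, 14], 0],
    [[0, 0, 10], 0],
    [[0, 0, 5], 0],
    [[0, 0, 0], 0],
    [[0, 0, 0], 0]
  ]
}}

```text
time_s: 27.03
position: [0.5228, 0.1076, 0.1029]
tcp_rot: [[0.32, 0.946, -0.043], [0.947, -0.321, -0.005], [-0.018, -0.039, -0.999]]
force: [0.4, 1.3, 0.2]
opening: 0.502
```

```bash
python3 - <<'E'
from h import *
tgt(A=(.5295,.1075))
E
```

```text
t 27.03 p [0.5228 0.1076 0.1029] yaw x 1.2447 tilt [-0.0427 -0.0046] F [0.35 1.34 0.18] M [ 0.037 -0.165 -0.012] open 0.5023 j6 -71.3 tau6 0.0
tool-frame mm to A: [ 2.6  7.5 48.5]
```

{"name": "send_rows", "arguments": {
  "motion": [
    [[1, 2, 4], 0],
    [[1, 2, 6], 0],
    [[0.5, 2, 6], 0],
    [[0, 1, 6], 0],
    [[0, 0, 0], 0]
  ]
}}

```text
time_s: 27.45
position: [0.532, 0.1076, 0.0804]
tcp_rot: [[0.32, 0.947, -0.038], [0.947, -0.321, -0.005], [-0.017, -0.034, -0.999]]
force: [0.1, -0.1, -0.4]
opening: 0.502
```

```bash
python3 - <<'E'
from h import *
tgt(A=(.5295,.1075))
E
```

```text
t 27.45 p [0.532  0.1076 0.0804] yaw x 1.2448 tilt [-0.0377 -0.0047] F [ 0.12 -0.13 -0.41] M [ 0.08  -0.128 -0.001] open 0.5019 j6 -71.2 tau6 -0.002
tool-frame mm to A: [-0.8 -2.1 26.5]
```

{"name": "send_rows", "arguments": {
  "motion": [
    [[-0.5, -1, 6], 0],
    [[0, -1, 6], 0],
    [[0, 0, 7], 0],
    [[0, 0, 5], 0],
    [[0, 0, 0], 0]
  ]
}}

```text
time_s: 27.87
position: [0.5288, 0.1077, 0.054]
tcp_rot: [[0.32, 0.947, -0.038], [0.947, -0.321, -0.005], [-0.016, -0.034, -0.999]]
force: [-0.7, -0.3, 0.6]
opening: 0.498
```

```bash
python3 - <<'E'
from h import *
tgt(A=(.5295,.1075))
E
```

```text
t 27.87 p [0.5288 0.1077 0.054 ] yaw x 1.2447 tilt [-0.0377 -0.0046] F [-0.66 -0.35  0.56] M [ 0.079 -0.148 -0.053] open 0.4984 j6 -71.2 tau6 0.0
tool-frame mm to A: [-0.3  0.1 -0. ]
```

{"name": "send_rows", "arguments": {
  "motion": [
    [[0, 0, 0], 0],
    [[0, 0, 0], 0],
    [[0, 0, 0], 0],
    [[0, 0, 0], 0],
    [[0, 0, 0], 0]
  ],
  "gripper": 0.8
}}

```text
time_s: 28.28
position: [0.5287, 0.1077, 0.0538]
tcp_rot: [[0.32, 0.947, -0.038], [0.947, -0.321, -0.005], [-0.017, -0.034, -0.999]]
force: [0.8, -0.3, -0.7]
opening: 0.234
```

{"name": "send_rows", "arguments": {
  "motion": [
    [[0, 0, 0], 0],
    [[0, 0, 0], 0],
    [[0, 0, 0], 0],
    [[0, 0, 0], 0],
    [[0, 0, 0], 0]
  ],
  "gripper": 0.85
}}

```text
time_s: 28.7
position: [0.5294, 0.1077, 0.0546]
tcp_rot: [[0.32, 0.947, -0.036], [0.947, -0.321, -0.005], [-0.016, -0.033, -0.999]]
force: [0.8, 0.4, -0.1]
opening: 0.152
```

{"name": "send_rows", "arguments": {
  "motion": [
    [[0, 0, 0], -0.06],
    [[0, 0, 0], -0.06],
    [[0, 0, 0], -0.06],
    [[0, 0, 0], -0.06],
    [[0, 0, 0], -0.06]
  ]
}}

```text
time_s: 29.12
position: [0.5293, 0.1076, 0.0547]
tcp_rot: [[0.014, 0.999, -0.036], [1.0, -0.014, -0.005], [-0.005, -0.036, -0.999]]
force: [-0.1, -0.5, -0.0]
opening: 0.15
```

{"name": "send_rows", "arguments": {
  "motion": [
    [[0, 0, 0], -0.03],
    [[0, 0, 0], 0],
    [[0, 0, 0], 0],
    [[0, 0, 0], 0],
    [[0, 0, 0], 0]
  ]
}}

```text
time_s: 29.53
position: [0.5292, 0.1075, 0.0547]
tcp_rot: [[-0.017, 0.999, -0.036], [1.0, 0.017, -0.005], [-0.004, -0.036, -0.999]]
force: [0.1, 0.0, -1.0]
opening: 0.153
```

```bash
python3 - <<'E'
from h import *
avg(3)
E
```

```text
t 29.63 p [0.5292 0.1075 0.0547] yaw x 1.588 tilt [-0.0363 -0.0048] F [ 0.04 -0.77 -0.41] M [ 0.08  -0.159 -0.01 ] open 0.1514 j6 -90.9 tau6 -0.005
tool-frame mm to A: [-0.2 -0.9  0.7]
AVG F [-0.18 -0.06 -0.86] M [ 0.045 -0.159 -0.016] tau6 [-0.014 -0.006 -0.005] bar<= 0.017
```

{"name": "send_rows", "arguments": {
  "motion": [
    [[0, 0, 0], 0],
    [[0, 0, 0], 0],
    [[0, 0, 0], 0],
    [[0, 0, 0], 0],
    [[0, 0, 0], 0]
  ],
  "gripper": 0.5
}}

```text
time_s: 30.05
position: [0.5292, 0.1075, 0.0547]
tcp_rot: [[-0.017, 0.999, -0.036], [1.0, 0.017, -0.005], [-0.004, -0.036, -0.999]]
force: [-0.4, -0.9, -0.2]
opening: 0.437
```

{"name": "send_rows", "arguments": {
  "motion": [
    [[0, 0, -10], 0],
    [[0, 0, -15], 0],
    [[0, 0, -20], 0],
    [[0, 0, -20], 0],
    [[0, 0, -20], 0]
  ]
}}

```text
time_s: 30.47
position: [0.5286, 0.1078, 0.1403]
tcp_rot: [[-0.017, 0.999, -0.048], [1.0, 0.016, -0.005], [-0.004, -0.048, -0.999]]
force: [0.3, 0.3, 0.0]
opening: 0.502
```

{"name": "send_rows", "arguments": {
  "motion": [
    [[0, 0, -20], 0],
    [[0, 0, -20], 0],
    [[0, 0, -15], 0],
    [[0, 0, -10], 0],
    [[0, 0, 0], 0]
  ]
}}

```text
time_s: 30.88
position: [0.534, 0.1083, 0.217]
tcp_rot: [[-0.017, 0.999, -0.037], [1.0, 0.017, -0.005], [-0.004, -0.037, -0.999]]
force: [0.3, 0.4, 0.1]
opening: 0.499
```

```bash
python3 view.py v3
```

```text
t 30.88 p [0.534  0.1083 0.217 ] yaw x 1.5875 tilt [-0.0366 -0.0047] F [0.27 0.41 0.07] M [ 0.063 -0.207 -0.007] open 0.4985 j6 -90.9 tau6 0.002
tool-frame mm to A: [ -0.3   0.3 163.1]
dial_grip [321.1 233.6] 0.79 [0.5312 0.1075 0.067 ] bearing 0.044
pointer_tip [320.6 263.9] 0.8 [0.5682 0.1075 0.043 ] bearing 0.002
set_tab [318.3 266. ] 0.47 [0.5705 0.1051 0.043 ] bearing -0.055
top_mark [295.5 254.8] 0.91 [0.5588 0.0813 0.043 ] bearing -0.718
```

View pics/v3_face.png

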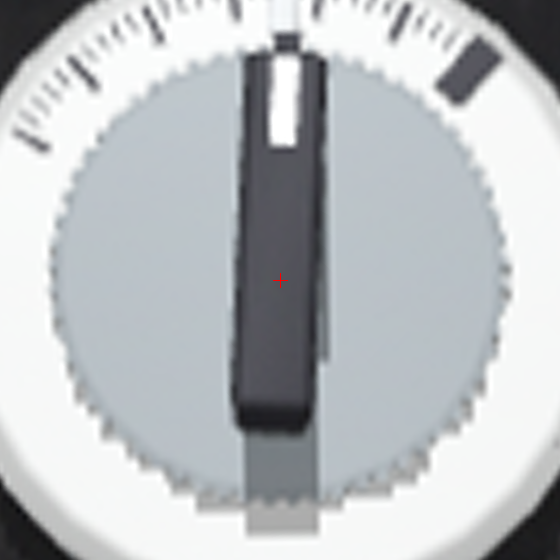

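View pics/v3_top.png

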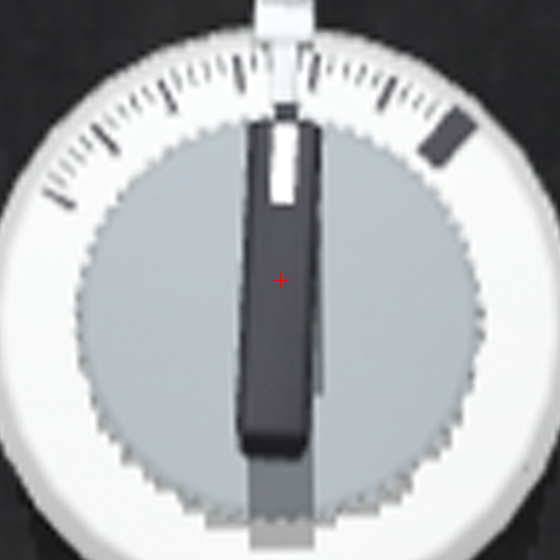

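```bash
python3 - <<'E'
import pickle,cv2
from h import *
d=pickle.load(open("v3.pkl","rb"));c=[.5295,.1075]
x0,x1=.028,.052;w=.014
src=np.array([proj(d,[c[0]+a,c[1]+b,.043]) for a,b in((x1,w),(x1,-w),(x0,-w),(x0,w))],np.float32)
M=cv2.getPerspectiveTransform(src,np.array([[0,0],[560,0],[560,480],[0,480]],np.float32))
r=cv2.warpPerspective(d["image"],M,(560,480),flags=cv2.INTER_LINEAR);cv2.imwrite("pics/v3z.png",r)
g=r.mean(2)
for row in range(40,320,20): print(row,g[row,180:400:10].astype(int))
E
```

```text
40 [204 199 202 194 174 165 185 203 218 232 232 233 233 232 231 231 201 165
 158 158 155 154]
60 [211 209 221 217 187 173 190 207 227 243 242 242 242 241 243 245 206 159
 160 179 183 179]
80 [199 197 230 241 221 207 206 210 230 248 248 248 247 246 247 248 216 172
 186 220 226 213]
100 [181 175 220 246 234 222 210 202 226 248 248 248 246 245 244 241 217 187
 202 237 236 212]
120 [190 182 222 247 237 226 212 203 225 247 247 247 246 245 241 236 219 198
 210 238 228 191]
140 [224 221 238 250 243 237 227 218 233 247 247 247 246 245 239 233 228 223
 230 244 226 176]
160 [251 252 252 252 252 251 243 237 242 248 247 246 245 244 238 231 236 247
 250 249 221 166]
180 [251 252 252 252 251 250 244 238 243 248 247 245 245 244 237 229 234 246
 248 244 210 151]
200 [251 251 251 251 251 251 245 239 243 247 246 245 244 243 236 227 232 245
 247 241 218 179]
220 [251 251 251 251 251 251 246 242 245 248 247 245 245 244 237 227 230 244
 250 251 244 228]
240 [251 251 251 251 251 251 242 232 231 232 230 229 228 227 219 208 212 227
 240 247 251 250]
260 [251 251 251 251 251 251 235 218 178 137 126 122 116 116 118 119 145 183
 214 237 250 251]
280 [249 251 247 244 242 240 235 230 178 115  98  91  89  91  93  95 125 183
 223 235 244 246]
300 [232 237 223 209 196 183 191 198 156 104  86  80  81  87  88  88 118 174
 207 206 208 219]
```

View pics/v3z.png

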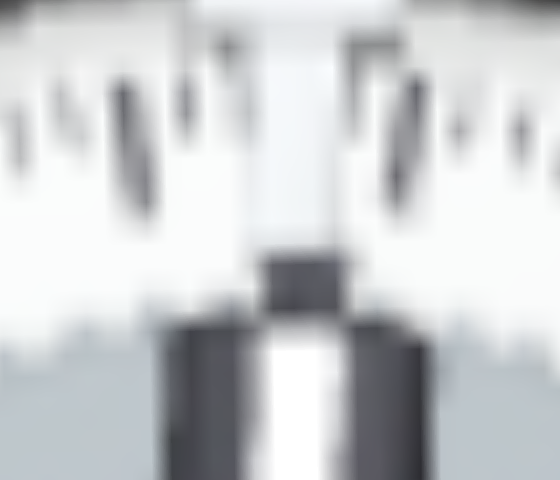

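```bash
python3 - <<'E'
from h import *
from rig import *
info()
for cam in ("scene","side"):
    d=capture(cam); cv2.imwrite(f"pics/{cam}_end.png",d["image"]); a=cv2.imread(f"pics/{cam}0.png").astype(float)
    for t,z in dict(petri_center=.006,cap_center=.006).items():
        print(cam,t,[(np.round(r["xy"]),plane(d,r["xy"],z).round(4)[:2]) for r in place_of(cam,t)[:1]])
d=capture("scene"); b=d["image"]; u,v=311,252
cv2.imwrite("pics/cmp.png",cv2.resize(np.hstack([cv2.imread("pics/scene0.png")[v-60:v+70,u-75:u+75],b[v-60:v+70,u-75:u+75]]),None,fx=2.6,fy=2.6))
E
```

```text
t 31.18 p [0.5315 0.1083 0.2127] yaw x 1.5874 tilt [-0.0451 -0.0047] F [ 0.71  0.1  -0.09] M [ 0.095 -0.157 -0.053] open 0.5016 j6 -90.9 tau6 0.001
scene petri_center [(array([261., 304.]), array([0.5315, 0.2336]))]
scene cap_center [(array([366., 222.]), array([ 0.5048, -0.0262]))]
side petri_center [(array([330., 246.]), array([0.5279, 0.2296]))]
side cap_center [(array([335., 333.]), array([ 0.506 , -0.0271]))]
```

View pics/cmp.png

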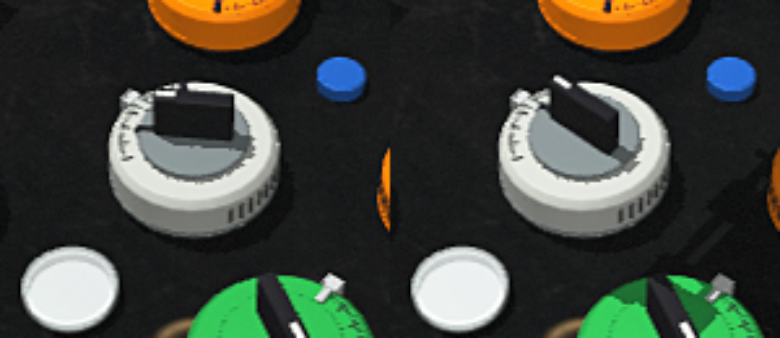

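The before and after views match: timer, tab, dish and cap are all where they were. The pointer is at the tab and the gripper is clear, so I hand in.

```bash
python3 -c "
from rig import bot
print(bot.hand_in())"
```

```text
the job is handed in; nothing more can be done
None
```

I armed the bell, set the dial to the tab and handed the job in at about 31 s of the 64 s allowed; no verdict was reported.

- **Arming:** I straddled the black grip bar loosely and turned the dial clockwise past the top mark. The catch showed as a torque jump from about 0.02 to 0.1 N m, roughly 0.55 rad past the mark. I stopped at about 0.19–0.20 N m, around 0.1 rad in. That is above the 0.15 N m arming point and below the 0.27 N m damage point. It rests on torque readings only, because no direct reading of the catch was fine enough to use.
- **Setting:** I turned the dial back down to about −0.32 rad and let go to look from above. I then gripped again and turned it the rest of the way to the tab, at about 18 minutes, and let go. In the last wrist picture the pointer stands about 0.4 mm (0.01 rad) to the clockwise side of the tab's middle.
- **Surroundings:** Before and after pictures show no visible movement of the timer, tab, petri dish or cap. The network positions for the dish and cap differ by 2–8 mm from the first ones, and by up to 11 mm for the dish in the side view. The pictures themselves overlay, so I take this as recognition scatter. Measured side forces on the bar stayed around 1 N.
- **Not fully as intended:** The tool leaned 1–3° during the work because moves could only turn about its own axis. The gripper's centre also drifted about 1.5 mm from my estimate of the dial's axis. I saw no effect on the timer from either. The gripper was clear of everything at hand-in, with its tips about 210 mm above the bench.

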